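# Charge the grinding jar and mist the balls

### The arm

A 6-joint arm with a two-finger parallel gripper is mounted at the origin on a cart in front of the work surface, level with it; the furniture and walls round the work are solid. World frame = base frame: x ahead of the robot, y to its left, z up, the work surface at z = 0. Lengths are in m, angles in rad, forces in N, time in s.
With the tool pointing down it reaches from about 0.35 to 0.925 m from the base axis. Payload 6.4 kg.
Tool frame: the origin (TCP) lies at the very end of the fingers, on their centre line; the grasp point (between the pads) lies 19 mm behind it; z points along the fingers, y is the line along which they close (so a half turn about z gives the same grasp; the last joint's range is limited). The gripper opens to 85 mm and grips with 20 to 120 N. Pads are 22 mm wide; open, the fingers measure 114 mm over their backs; the gripper's body (76 mm by 85 mm) begins 54 mm behind the grasp point. The pads swing forward as they close: fully open they stand 13 mm farther back than shut.
Start: joints at [1.088, 0.245, 1.558, -0, 1.339, -0.174], TCP at [0.198, 0.619, 0.231] pointing down, gripper open.
Joint ranges: [-3.13, 3.13], [-1.02, 2.26], [0.13, 2.54], [-0.95, 4.09], [0.21, 2.88], [-2.74, 2.74]. Speed limits (rad/s): [2.57, 2.57, 3.14, 3.14, 3.14, 3.14].

### API

Orientations are given as a unit quaternion [x, y, z, w].
In Python, from cell import manip gives the robot as it stands.
- The arm moves only by the tool carry_out, never from a script. Its argument "targets" is a list that holds one entry, the list of rows, each a list of 7 numbers: the shift along the world's x, y, z each as a share of 0.1 m, from -1 to 1, then the turn, a rotation vector about the world's x, y, z each as a share of 30 degrees, from -1 to 1, then the opening, from 0 (shut) to 1 (fully open). A call has 1 to 5 rows; each row is the pose to reach, as a shift and turn from the pose commanded when the call began; what a row does not reach only later rows make up. A row lasts 1/12 s, in which the tool goes at most 41.7 mm and 7.16 degrees, less where a joint would pass 70% of its speed; a pose out of reach is approached as far as the arm can. A call with a number of a shift or a turn outside -1 to 1 is refused whole. A call with a gripper value outside its range is refused whole. The fingers move at their own pace and stop on an object; "force" is the grip in N (left out, the last holds). Time passes only in rows, so rows that repeat a pose let the fingers close. It gives the time, the measured TCP pose, the force, the opening and the grip force at its end, in the units of the state.
- manip.observe(): the state, without advancing time (a new reading comes with each control period).
- manip.grab_frame(name): name is "side" or "top" or "wrist"; returns the picture (400x640x3 uint8, blue, green, red); there is no depth.
- manip.calibration(name): a dict with "intrinsics" (3x3 intrinsics, pixels), "world_from_camera" (4x4, takes a point from camera to world coordinates). Camera axes: x right, y up, looking along -z (the intrinsics and any distortion apply to the point x, -y, -z); pixel columns grow to the right and rows downward; lengths in m; the calibration is good to about 2 mm. A picture is of the moment at which its call begins: read the wrist's pose just before it. calibration takes no time and is no camera call; for the wrist camera it gives the pose at the moment of the call.
- manip.job_done(): hands the job in; it is judged then, once.
The state is a dict: "time_s": time; "joint_positions": joint angles; "joint_velocities": joint speeds; "effort": joint torques, N m; "position": TCP position; "tcp_rot": TCP orientation; "wrist_force": force on the tool from outside, world axes, zero at the start; "moment": the same for the moment, N m; "grip_width": opening from 0.0 (shut) to 1.0 (fully open); "finger_force": force on a finger pad.
Only numpy, scipy, OpenCV 4.12 (cv2) and the standard library are available. Lean on these libraries where they do the work, as an engineer would, in place of code of your own. Each camera call takes 0.05 s, during which the arm holds its last target. There are 200 camera calls.

### The job

Take the steel cup from under the riser shelf and, from just above the open grinding jar, pour all eight grinding balls into it. Then stand the empty cup upright in the white used-ware tray and let go of it, and finally press the blue nozzle cap of the mist bottle fully down and let it spring back up, to wet the balls. Do not bump the shelf, and leave the beaker, the brown bottle and the flask standing where they are.

Things in the scene. Friction and masses are not known exactly. Their poses are not given: they have to be found in the camera images.
- cup: open steel cup, 56 mm high, rim 70 mm across, tapering to a 42 mm foot (wall 3 mm, 14 degrees), with a straight green grip sleeve 62 mm across from 14 to 36 mm above the foot; 0.1 to 0.17 kg, loose, holding the eight balls. Stands on the bench beneath the riser's front edge, its axis 5 to 20 mm behind that edge. Origin: centre of its underside; z: its axis, towards the mouth
- cup_rim (a point): centre of the cup's mouth, 56 mm above its underside on the axis
- riser: shelf at the back, fixed: white board 180 deep, 400 wide, 16 thick, on 16 mm posts (front ones at x = -0.038), underside 245 mm up, a thin rail 24 mm above it front and back, bottles on top. Origin: on the bench under its centre; front edge (robot side) at x = -0.090, ends at y = +-0.200. Cup, beaker and brown bottle stand beneath the front edge about y = -0.12, 0, 0.12, in any order
- stand: charging stand, fixed: grey plate 235 x 108 mm, 12 mm thick, carrying the steel grinding jar and behind it the brown mist bottle (60 mm across) in a clamp. Origin: on the bench on the jar's axis; x points from the jar to the bottle, whose axis is 118 mm from the jar's; plate from x = -0.065 to 0.170
- jar_mouth (a point): centre of the grinding jar's mouth, 82 mm above the bench. Steel jar 92 mm across, mouth 70 mm across inside, inner floor 62 mm below the mouth; no lid
- nozzle (a joint): travel of the mist bottle's blue nozzle cap: 0 = up, 0.008 m = fully pressed. Sprung: 2 N to start, 6 N fully down, returns by itself
- nozzle_top (a point): centre of the nozzle cap's top, 27 mm across, about 178 mm above the bench when up; presses straight down. From the cap a spray throat 9 mm thick runs 45 mm towards the jar and 30 mm down
- tray: the white used-ware tray, empty, fixed, 130 mm (its x) by 180 mm (its y), rim 14 mm high, walls 4 mm. Origin: under its centre
- tray_floor (a point): centre of the tray's inner floor, 4 mm above the bench; axes along the tray's
- beaker: a 250 ml glass beaker, 74 mm across, 93 mm high, loose, in one of the places beneath the riser's front edge. Origin: centre of its underside
- brown_bottle: a brown reagent bottle with black cap, 66 mm across, 146 mm high, loose, in one of the places beneath the riser's front edge. Origin: centre of its underside
- flask: a volumetric flask with blue stopper, 179 mm high, 62 mm across up to 66 mm, above that a 20 mm neck, loose, on the bench between tray and stand. Origin: centre of its underside
- ball_1: smooth white ceramic grinding ball 1 of 8, 15 mm across, about 11 g, rolls freely, loose in the cup. The point is the lowest point of the ball as built and turns with it, 7.5 mm from its centre
- ball_2: smooth white ceramic grinding ball 2 of 8, 15 mm across, about 11 g, rolls freely, loose in the cup. The point is the lowest point of the ball as built and turns with it, 7.5 mm from its centre
- ball_3: smooth white ceramic grinding ball 3 of 8, 15 mm across, about 11 g, rolls freely, loose in the cup. The point is the lowest point of the ball as built and turns with it, 7.5 mm from its centre
- ball_4: smooth white ceramic grinding ball 4 of 8, 15 mm across, about 11 g, rolls freely, loose in the cup. The point is the lowest point of the ball as built and turns with it, 7.5 mm from its centre
- ball_5: smooth white ceramic grinding ball 5 of 8, 15 mm across, about 11 g, rolls freely, loose in the cup. The point is the lowest point of the ball as built and turns with it, 7.5 mm from its centre
- ball_6: smooth white ceramic grinding ball 6 of 8, 15 mm across, about 11 g, rolls freely, loose in the cup. The point is the lowest point of the ball as built and turns with it, 7.5 mm from its centre
- ball_7: smooth white ceramic grinding ball 7 of 8, 15 mm across, about 11 g, rolls freely, loose in the cup. The point is the lowest point of the ball as built and turns with it, 7.5 mm from its centre
- ball_8: smooth white ceramic grinding ball 8 of 8, 15 mm across, about 11 g, rolls freely, loose in the cup. The point is the lowest point of the ball as built and turns with it, 7.5 mm from its centre

How it is judged:
On the way, in this order (a step that is already met when the one before it is completed fails the run):
1. all eight balls are in the grinding jar (horizontal distance between each of ball_1, ball_2, ball_3, ball_4, ball_5, ball_6, ball_7, ball_8 and jar_mouth below 0.036 m and height (world z) of each of ball_1, ball_2, ball_3, ball_4, ball_5, ball_6, ball_7, ball_8 below 0.075 m), for 0.2 s.
2. the empty cup stands upright in the tray, let go, the balls still in the jar (all of step 1 and angle between cup's own z axis and vertical below 0.15 rad and z of cup in the frame of tray_floor below 0.006 m and x of cup in the frame of tray_floor between -0.05 and 0.05 m and y of cup in the frame of tray_floor between -0.075 and 0.075 m and contact force between the fingers and cup below 0.1 N and linear speed of cup below 0.02 m/s), for 0.2 s.
3. the nozzle cap is pressed down (value of joint nozzle above 0.0062 m), for 0.1 s.
At the end, for the whole second after the job is handed in: All eight balls lie inside the grinding jar; the cup stands released and at rest in the tray, upright within 9 degrees, its foot on the tray floor; the nozzle cap, pressed at least 6.2 of its 8 mm after that, is back up within 2 mm (all of step 2 and value of joint nozzle below 0.002 m); the robot touches nothing.
It fails at once if the beaker is knocked over or shifted more than 30 mm (angle between beaker's own z axis and vertical above 0.35 rad or distance of beaker from where it was at the start of the episode above 0.03 m).
It fails at once if the brown bottle is knocked over or shifted more than 30 mm (angle between brown_bottle's own z axis and vertical above 0.35 rad or distance of brown_bottle from where it was at the start of the episode above 0.03 m).
It fails at once if the flask is knocked over or shifted more than 30 mm (angle between flask's own z axis and vertical above 0.35 rad or distance of flask from where it was at the start of the episode above 0.03 m).
It fails at once if a ball drops from high up (it moves faster than 1.9 m/s, a fall of 18 cm) (linear speed of any of ball_1, ball_2, ball_3, ball_4, ball_5, ball_6, ball_7, ball_8 above 1.9 m/s).
It fails at once if the robot strikes the riser shelf (more than 20 N) (contact force between any of the arm, the fingers and riser above 20 N).
It also fails if it takes over 72 s, if anything falls off the work surface, if the arm or the gripper's body presses on something with over 40 N, if the wrist force passes 120 N, or if a joint passes its speed limit or range.

## Working session

There is one attempt and no reset: what is moved stays moved. The work goes in short steps, Python scripts to look and compute and a tool call to move; the robot and the scene stay as the last step left them, time stands still between calls to the robot, and variables do not carry over. Pictures are saved under pics/ and viewed, at most 10 in all, crops included, and the job is handed in when it is done.

Besides the shell and the picture viewer there is one more tool, called as name([rows], argument=value, ...), one row to a line, values as JSON. carry_out: Moves the arm, as the interface text tells. Its arguments: {"type":"object","properties":{"targets":{"type":"array","items":{"type":"array","items":{"type":"array","items":{"type":"number"}}}},"force":{"type":"number"}},"required":["targets"]}

```bash
ls; mkdir -p pics; cat > h.py <<'E'
import numpy as np, cv2
from cell import manip
def cal(n):
    c=manip.calibration(n); return np.array(c["intrinsics"]),np.array(c["world_from_camera"]),c
def ray(n,u,v):
    K,T,_=cal(n); d=np.linalg.inv(K)@[u,v,1]; d=T[:3,:3]@(d*[1,-1,-1]); return T[:3,3],d
def onz(n,u,v,z):
    o,d=ray(n,u,v); return o+d*(z-o[2])/d[2]
def proj(n,p):
    K,T,_=cal(n); q=T[:3,:3].T@(np.array(p)-T[:3,3]); q=K@(q*[1,-1,-1]); return q[:2]/q[2]
E
python3 - <<'E'
from h import *
for n in("side","top","wrist"):
    K,T,c=cal(n); print(n,c.keys(),K.round(1).tolist(),T.round(3).tolist())
    cv2.imwrite(f"pics/{n}0.png",manip.grab_frame(n))
s=manip.observe(); print(s)
a=[cv2.imread(f"pics/{n}0.png") for n in("side","top")]
E
```

```text
pics
side dict_keys(['intrinsics', 'world_from_camera']) [[414.6, 0.0, 319.3], [0.0, 414.6, 198.8], [0.0, 0.0, 1.0]] [[-0.941, 0.196, -0.275, 0.29], [-0.337, -0.513, 0.79, 0.814], [0.014, 0.836, 0.549, 0.643], [0.0, 0.0, 0.0, 1.0]]
top dict_keys(['intrinsics', 'world_from_camera']) [[487.3, 0.0, 324.4], [0.0, 487.3, 204.6], [0.0, 0.0, 1.0]] [[-0.148, 0.967, -0.206, 0.338], [-0.989, -0.146, 0.028, 0.085], [-0.003, 0.208, 0.978, 1.19], [0.0, 0.0, 0.0, 1.0]]
wrist dict_keys(['intrinsics', 'world_from_camera']) [[307.4, 0.0, 324.2], [0.0, 307.4, 200.5], [0.0, 0.0, 1.0]] [[0.305, -0.908, -0.289, 0.123], [0.952, 0.29, 0.094, 0.643], [-0.002, -0.303, 0.953, 0.373], [0.0, 0.0, 0.0, 1.0]]
{'time_s': 0.15, 'joint_positions': array([ 1.08789748e+00,  2.45677207e-01,  1.55870899e+00,  3.56035913e-05,
        1.33871823e+00, -1.74113365e-01]), 'joint_velocities': array([ 0.00159313, -0.00159827, -0.00099885,  0.00076893, -0.00064167,
        0.00214909]), 'effort': array([ 1.66054648e-03, -4.29989111e+01, -3.26551294e+01, -8.79259733e-05,
        3.49229311e-03,  5.32313607e-06]), 'position': array([0.19733263, 0.61888206, 0.23043185]), 'tcp_rot': array([ 1.53784108e-01,  9.88104183e-01, -7.09874012e-04, -2.60265240e-04]), 'wrist_force': array([-0.40209089,  0.00811149, -0.49545785]), 'moment': array([0.01331306, 0.04365559, 0.00774896]), 'finger_force': 0.0, 'grip_width': 0.9974762550534219}
```

View pics/top0.png

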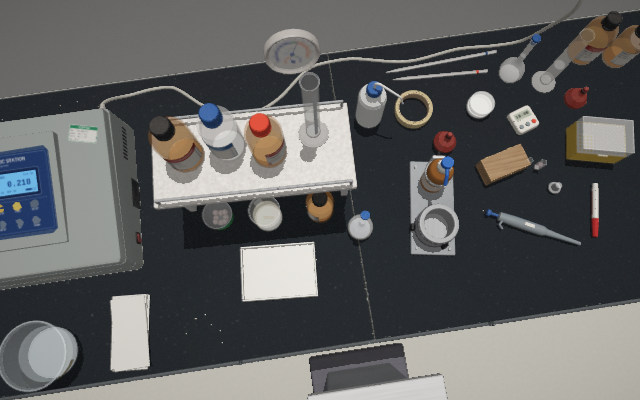

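View pics/side0.png

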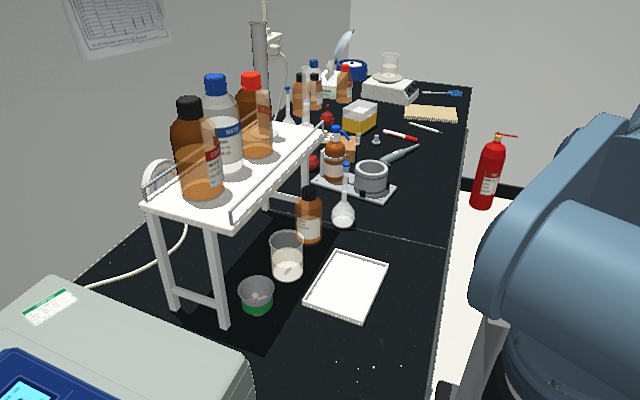

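The top view shows the cup at (217,215), beaker (267,213), brown bottle (320,206), flask (360,225), tray (279,271), jar (436,225) and nozzle (448,162). The side view shows the cup at (256,296).

```bash
python3 - <<'E'
from h import *
t=cv2.imread("pics/top0.png"); s=cv2.imread("pics/side0.png")
def big(m,x0,y0,x1,y1,k=1):
    z=np.zeros_like(m); z[y0:y1,x0:x1]=m[y0:y1,x0:x1]
    c,_=cv2.findContours(z,0,1); return sorted(c,key=cv2.contourArea)[::-1][:k]
def white(i,th=170): return ((i.min(2)>th)*255).astype(np.uint8)
c=big(white(t),235,235,330,305)[0]; (q)=cv2.boxPoints(cv2.minAreaRect(c))
print("tray top");P=np.array([onz("top",u,v,.014) for u,v in q]);print(P.round(4),P.mean(0).round(4),np.linalg.norm(np.diff(P,axis=0),axis=1))
# side check
c=big(white(s),295,245,395,330)[0]; q=cv2.approxPolyDP(cv2.convexHull(c),8,True)[:,0]; print("tray side",[onz("side",u,v,.014).round(4).tolist() for u,v in q])
c=big(white(t,150),150,90,360,210)[0]; q=cv2.approxPolyDP(cv2.convexHull(c),5,True)[:,0]; print("riser",[(p.tolist(),onz("top",*map(float,p),.261).round(4).tolist(),onz("top",*map(float,p),.285).round(4).tolist()) for p in q])
def hsv(i):return cv2.cvtColor(i,40)
for n,i in(("top",t),("side",s)):
    h=hsv(i); b=cv2.inRange(h,(100,90,60),(125,255,255)); g=cv2.inRange(h,(40,80,40),(85,255,255))
    for nm,m in(("blue",b),("green",g)):
        k,l,st,ce=cv2.connectedComponentsWithStats(m)
        print(n,nm,[(st[j].tolist(),ce[j].round(1).tolist()) for j in range(1,k) if st[j][4]>15])
a=cv2.resize(t[135:265,180:480],None,fx=2.6,fy=2.6,interpolation=2); b=cv2.resize(s[110:330,220:420],None,fx=2.6,fy=2.6,interpolation=2)
cv2.imwrite("pics/ct.png",a)
cv2.imwrite("pics/cs.png",b)
E
```

```text
tray top
[[0.513  0.2735 0.014 ]
 [0.4993 0.0909 0.014 ]
 [0.3706 0.1    0.014 ]
 [0.3842 0.2785 0.014 ]] [0.4418 0.1857 0.014 ] [0.18318065 0.12905472 0.17905027]
tray side [[0.4993, 0.0941, 0.014], [0.372, 0.1015, 0.014], [0.3835, 0.2855, 0.014], [0.5118, 0.2714, 0.014]]
riser [([346, 103], [0.7365, -0.0166, 0.261], [0.7262, -0.0139, 0.285]), ([356, 186], [0.5613, -0.0086, 0.261], [0.5555, -0.0061, 0.285]), ([154, 201], [0.5902, 0.3867, 0.261], [0.5837, 0.3789, 0.285]), ([152, 148], [0.6994, 0.3824, 0.261], [0.6901, 0.3747, 0.285]), ([181, 119], [0.7523, 0.3196, 0.261], [0.7416, 0.3135, 0.285]), ([285, 90], [0.7834, 0.1027, 0.261], [0.7719, 0.1023, 0.285])]
top blue [([532, 34, 9, 9, 65], [536.1, 38.0]), ([366, 81, 16, 17, 180], [373.3, 89.5]), ([198, 103, 25, 25, 462], [210.0, 115.0]), ([221, 144, 11, 6, 31], [226.3, 146.9]), ([0, 146, 58, 94, 4223], [26.4, 192.2]), ([441, 156, 14, 30, 200], [446.8, 166.8]), ([486, 209, 13, 8, 57], [490.8, 212.8]), ([360, 210, 10, 10, 76], [364.9, 214.5])]
top green [([70, 125, 9, 4, 26], [74.2, 126.2]), ([89, 127, 9, 3, 23], [93.0, 128.0]), ([219, 214, 15, 16, 42], [228.1, 223.1])]
side blue [([310, 59, 8, 9, 67], [313.5, 63.1]), ([335, 59, 32, 23, 331], [354.3, 69.5]), ([204, 73, 23, 23, 471], [215.0, 84.1]), ([285, 86, 5, 8, 22], [286.9, 88.5]), ([446, 90, 17, 7, 87], [454.6, 92.7]), ([217, 122, 24, 16, 181], [228.2, 130.8]), ([331, 124, 19, 17, 123], [338.6, 130.2]), ([342, 161, 8, 7, 47], [345.6, 163.9]), ([483, 207, 25, 31, 35], [493.7, 221.8]), ([0, 348, 120, 52, 3017], [43.4, 377.8])]
side green [([22, 289, 45, 27, 150], [43.3, 301.3]), ([241, 295, 32, 21, 267], [257.1, 307.9])]
```

View pics/ct.png

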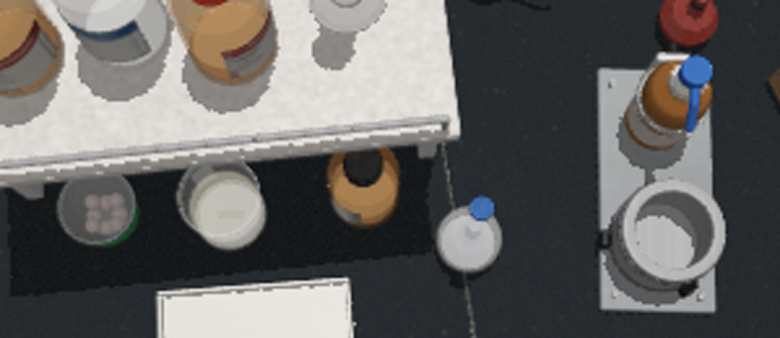

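View pics/cs.png

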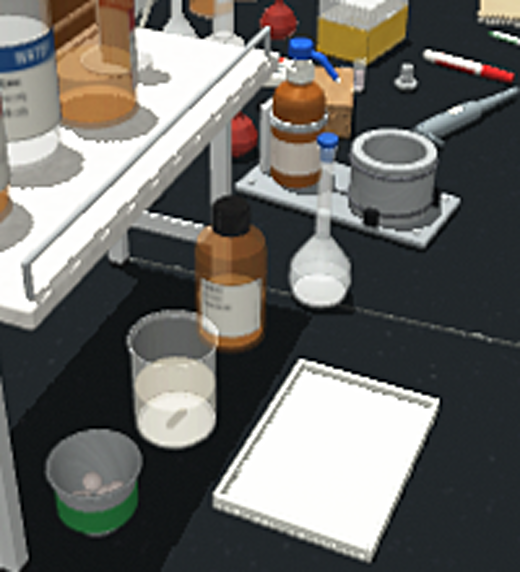

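The crops show the cup rim centre at top (217.3,214.6) and side (256.2,290.8). The jar mouth is at top (439.2,223.8) and side (371.5,171.9), and the nozzle top at top (448.1,162.3) and side (335.4,127.3).

```bash
cat >> h.py <<'E'
def tri(*obs):
    A=np.zeros((3,3));b=np.zeros(3)
    for n,u,v in obs:
        o,d=ray(n,u,v); d=d/np.linalg.norm(d); M=np.eye(3)-np.outer(d,d); A+=M;b+=M@o
    return np.linalg.solve(A,b)
E
python3 - <<'E'
from h import *
c=lambda u,v:(u/2.6+180,v/2.6+135)
d=lambda u,v:(u/2.6+220,v/2.6+110)
for nm,a,b,z in(("cup rim",(97,207),(94,470),.056),("jar",(673,231),(394,161),.082),("nozzle",(697,71),(300,45),.178),("brown",(364,163),(233,207),.146),("beaker",(220,194),(173,338),.093),("flask",(482,207),(328,140),.179)):
    ta=c(*a);sa=d(*b)
    print(nm,np.round([onz("top",*ta,z)[:2],onz("side",*sa,z)[:2]],4).tolist(),tri(("top",*ta),("side",*sa)).round(4))
# stand plate corners (z .012)
for p in((600,70),(712,70),(715,311),(601,308)): print("plate",onz("top",*c(*p),.012).round(4))
# shelf front edge ends at underside/top
for p in((461,133),(0,172)): print("riser front top edge",onz("top",*c(*p),.261).round(4))
E
```

```text
cup rim [[0.5905, 0.3073], [0.5881, 0.3166]] [0.5926 0.309  0.0471]
jar [[0.4872, -0.2008], [0.4819, -0.1703]] [ 0.4894 -0.2061  0.0617]
nozzle [[0.6037, -0.2222], [0.6026, -0.2104]] [ 0.606  -0.224   0.1718]
brown [[0.5745, 0.0624], [0.5716, 0.0719]] [0.5756 0.0622 0.1395]
beaker [[0.5777, 0.1912], [0.576, 0.1959]] [0.5783 0.1915 0.0891]
flask [[0.5166, -0.0263], [0.5135, -0.0159]] [ 0.5171 -0.0271  0.1727]
plate [ 0.6622 -0.18    0.012 ]
plate [ 0.6461 -0.2871  0.012 ]
plate [ 0.4167 -0.2426  0.012 ]
plate [ 0.4352 -0.1383  0.012 ]
riser front top edge [ 0.5606 -0.011   0.261 ]
riser front top edge [0.5824 0.3365 0.261 ]
```

carry_out([
  [[0,0,0.4,0,0,0,1],[0,0,0.8,0,0,0,1],[0,0,1,0,0,0,1],[0.2,-0.4,1,0,0,0,1],[0.4,-0.8,1,0,0,0,1]],
])

```text
time_s: 0.57
position: [0.2348, 0.5452, 0.3331]
tcp_rot: [0.152, 0.988, 0.002, 0.001]
wrist_force: [2.0, -0.4, -0.3]
grip_width: 0.995
finger_force: 0.0
```

```bash
cat >> h.py <<'E'
def log():
    import json
    s=manip.observe(); json.dump([list(s["joint_positions"]),list(s["position"]),list(s["tcp_rot"])],f:=open("log.jsonl","a")); f.write("\n")
    print(round(s["time_s"],2),s["joint_positions"].round(3),s["position"].round(4),s["tcp_rot"].round(3),s["wrist_force"].round(1),round(s["grip_width"],3),round(s["finger_force"],1))
E
python3 -c "
from h import *
log()"
```

```text
0.57 [ 0.973  0.046  1.595 -0.     1.498 -0.292] [0.2348 0.5452 0.3331] [0.152 0.988 0.002 0.001] [ 2.  -0.4 -0.3] 0.995 0.0
```

carry_out([
  [[0.4,-0.4,0,0,0,0.24,1],[0.8,-0.8,0,0,0,0.48,1],[1,-1,0,0,0,0.72,1],[1,-1,0,0,0,0.96,1],[1,-1,0,0,0,1,1]],
])

```text
time_s: 0.98
position: [0.3377, 0.4417, 0.331]
tcp_rot: [-0.107, 0.994, -0.001, 0.0]
wrist_force: [-0.0, 0.1, 1.0]
grip_width: 0.996
finger_force: 0.0
```

```bash
python3 -c "
from h import *
log()"
```

```text
0.98 [ 7.150e-01 -4.200e-02  1.687e+00 -1.000e-03  1.498e+00 -1.070e+00] [0.3377 0.4417 0.331 ] [-0.107  0.994 -0.001  0.   ] [-0.   0.1  1. ] 0.996 0.0
```

carry_out([
  [[0,-0.3,0,0,-0.2,0,1],[0,-0.6,0,0,-0.4,0,1],[0,-1,0,0,-0.6,0,1],[0,-1,0,0,-0.8,0,1],[0,-1,0,0,-1,0,1]],
])

```text
time_s: 1.4
position: [0.3351, 0.3431, 0.3319]
tcp_rot: [-0.102, 0.96, -0.028, 0.26]
wrist_force: [0.3, -0.1, 0.3]
grip_width: 1.003
finger_force: 0.0
```

```bash
python3 -c "
from h import *
log()"
```

```text
1.4 [ 0.744 -0.441  2.075 -0.388  1.131 -0.94 ] [0.3351 0.3431 0.3319] [-0.102  0.96  -0.028  0.26 ] [ 0.3 -0.1  0.3] 1.003 0.0
```

```bash
cat > kin.py <<'E'
import json,numpy as np
from scipy.spatial.transform import Rotation as R
from scipy.optimize import least_squares
ry=lambda a:R.from_euler('y',a); rz=lambda a:R.from_euler('z',a)
def fk(j,P,s4=1,s6=1,c6=np.pi/2):
    r0,z0,x1,z1,x2,z2,x3,z3=P
    A=rz(j[0]); B=A*ry(j[1]); C=A*ry(j[1]+j[2]); D=C*rz(s4*j[3])*ry(j[4]); E=D*rz(s6*j[5]+c6)
    return A.apply([r0,0,z0])+B.apply([x1,0,z1])+C.apply([x2,0,z2])+D.apply([x3,0,z3]),E
def data(): return [json.loads(l) for l in open("log.jsonl")]
E
python3 - <<'E'
from kin import *
D=data()
for s4 in(1,-1):
  for s6 in(1,-1):
    for c6 in (np.pi/2,-np.pi/2):
      print(s4,s6,c6,[round((fk(d[0],[0]*8,s4,s6,c6)[1].inv()*R.from_quat(d[2])).magnitude(),3) for d in D])
P0=np.array([0,.3,0,.4,0,.35,0,.25])
f=lambda P:np.concatenate([fk(d[0],P)[0]-d[1] for d in D]+[1e-3*(P-P0)])
r=least_squares(f,P0); print(r.x.round(4),np.abs(r.fun).max())
E
```

```text
1 1 1.5707963267948966 [0.0, 0.0, 0.0]
1 1 -1.5707963267948966 [3.142, 3.142, 3.142]
1 -1 1.5707963267948966 [0.584, 2.141, 1.879]
1 -1 -1.5707963267948966 [2.558, 1.001, 1.262]
-1 1 1.5707963267948966 [0.0, 0.003, 0.775]
-1 1 -1.5707963267948966 [3.142, 3.141, 2.818]
-1 -1 1.5707963267948966 [0.584, 2.141, 2.283]
-1 -1 -1.5707963267948966 [2.558, 1.001, 1.138]
[-0.6556  4.3527  0.0315  0.2151  4.2084  1.4746 -0.0173 -0.0674] 0.09228719979955982
```

carry_out([
  [[0.3,-0.3,0,0,0,0.2,1],[0.6,-0.6,0,0,0,0.4,1],[0.8,-0.8,0,0,0,0.6,1],[0.8,-0.8,0,0,0,0.8,1],[0.8,-0.8,0,0,0,0.8,1]],
])

```text
time_s: 1.82
position: [0.413, 0.2661, 0.3307]
tcp_rot: [-0.289, 0.922, 0.023, 0.256]
wrist_force: [-1.1, 0.8, -0.7]
grip_width: 1.002
finger_force: 0.0
```

```bash
python3 -c "
from h import *
log()"
```

```text
1.82 [ 0.322 -0.542  2.141  0.041  1.025 -1.868] [0.413  0.2661 0.3307] [-0.289  0.922  0.023  0.256] [-1.1  0.8 -0.7] 1.002 0.0
```

carry_out([
  [[0,0,-0.3,0,-0.2,0,1],[0,0,-0.5,0,-0.4,0,1],[0,0,-0.5,0,-0.4,0,1]],
])

```text
time_s: 2.07
position: [0.4056, 0.2647, 0.2664]
tcp_rot: [-0.29, 0.894, -0.008, 0.341]
wrist_force: [-1.5, -0.3, -3.4]
grip_width: 1.002
finger_force: 0.0
```

```bash
python3 -c "
from h import *
log()"
python3 - <<'E'
from kin import *
D=data()
D.insert(0,[[1.088, 0.245, 1.558, -0, 1.339, -0.174],[0.198, 0.619, 0.231],[0,0,0,1]])
P0=np.array([0,.35,0,.4,0,.35,0,.25])
for fr in (range(8),[1,2,3,4,5,6,7],[1,2,3,4,5,7],[1,3,4,5,7],[1,3,5,7]):
    fr=list(fr)
    def f(q):
        P=np.zeros(8);P[fr]=q; return np.concatenate([fk(d[0],P)[0]-d[1] for d in D]+[1e-3*(q-P0[fr])])
    r=least_squares(f,P0[fr]); print(fr,r.x.round(4),np.abs(r.fun[:3*len(D)]).max().round(5))
E
```

```text
2.07 [ 0.372 -0.606  2.339 -0.081  0.715 -1.784] [0.4056 0.2647 0.2664] [-0.29   0.894 -0.008  0.341] [-1.5 -0.3 -3.4] 1.002 0.0
[0, 1, 2, 3, 4, 5, 6, 7] [-0.2688 -0.0246 -0.1934  0.2145 -0.2465  0.7824 -0.2273  0.0521] 0.12103
[1, 2, 3, 4, 5, 6, 7] [-0.0865 -0.0426  0.1561 -0.2736  0.517  -0.0748 -0.021 ] 0.12202
[1, 2, 3, 4, 5, 7] [-0.1125  0.0239  0.1299 -0.2993  0.5243 -0.0533] 0.12237
[1, 3, 4, 5, 7] [-0.1012  0.1368 -0.2956  0.5468 -0.0462] 0.12154
[1, 3, 5, 7] [0.1777 0.2067 0.5796 0.005 ] 0.11539
```

```bash
python3 - <<'E'
import re
s=open("kin.py").read()
i=s.index("def fk")
s=s[:i]+'''def fk(j,P):
    r0,z0,x1,z1,x2,z2,x3,z3,y0,y3=P
    A=rz(j[0]); B=A*ry(j[1]); C=A*ry(j[1]+j[2]); D=C*rz(j[3])*ry(j[4]); E=D*rz(j[5]+np.pi/2)
    return A.apply([r0,y0,z0])+B.apply([x1,0,z1])+C.apply([x2,0,z2])+D.apply([x3,y3,z3]),E
def data(): return [[[1.088, 0.245, 1.558, -0, 1.339, -0.174],[0.198, 0.619, 0.231],[0,0,0,1]]]+[json.loads(l) for l in open("log.jsonl")]
'''
open("kin.py","w").write(s)
E
cat > fit.py <<'E'
from kin import *
D=data()
P0=np.array([0,.2,0,.4,0,.35,0,.25,0.11,0])
for fr in (range(10),[1,3,4,5,6,7,8,9],[1,3,4,5,7,8,9],[1,3,5,7,8,9],[1,3,5,7,8],[1,3,5,6,7,8]):
    fr=list(fr)
    def f(q):
        P=np.zeros(10);P[fr]=q; return np.concatenate([fk(d[0],P)[0]-d[1] for d in D]+[1e-3*(q-P0[fr])])
    r=least_squares(f,P0[fr]); print(fr,r.x.round(4),np.abs(r.fun[:3*len(D)]).max().round(5))
E
python3 fit.py
```

```text
[0, 1, 2, 3, 4, 5, 6, 7, 8, 9] [-1.500e-03  2.727e-01 -4.000e-04  4.198e-01  6.530e-02  5.701e-01
 -5.000e-04  2.542e-01  1.126e-01 -1.000e-04] 0.00043
[1, 3, 4, 5, 6, 7, 8, 9] [ 2.725e-01  4.197e-01  6.540e-02  5.687e-01 -1.000e-04  2.540e-01
  1.126e-01 -1.000e-04] 0.00043
[1, 3, 4, 5, 7, 8, 9] [ 2.725e-01  4.197e-01  6.530e-02  5.688e-01  2.540e-01  1.127e-01
 -2.000e-04] 0.00044
[1, 3, 5, 7, 8, 9] [0.2108 0.4027 0.5616 0.241  0.1103 0.0014] 0.00459
[1, 3, 5, 7, 8] [0.2107 0.4028 0.5616 0.241  0.1117] 0.00459
[1, 3, 5, 6, 7, 8] [2.107e-01 4.028e-01 5.618e-01 2.000e-04 2.410e-01 1.117e-01] 0.00461
```

```bash
cat >> kin.py <<'E'
P=np.array([0,.2725,0,.4197,.0653,.5688,0,.254,.1127,0])
LO=np.array([-3.13,-1.02,.13,-.95,.21,-2.74]);HI=np.array([3.13,2.26,2.54,4.09,2.88,2.74])
def ik(p,Rt,seeds):
    best=None
    for s in seeds:
        f=lambda j:np.r_[(fk(j,P)[0]-p)*5,(fk(j,P)[1].inv()*Rt).as_rotvec()]
        r=least_squares(f,np.clip(s,LO+.01,HI-.01),bounds=(LO,HI),xtol=1e-10)
        if best is None or r.cost<best[0]-1e-7: best=(r.cost,r.x)
        if r.cost<1e-7: break
    return best
def tool(psi,a,roll):
    # psi azimuth, a below horizontal (deg); roll=0: tool y horizontal, camera (tool x) on top; roll about tool z
    t=R.from_euler('z',psi,degrees=True).apply([np.cos(np.radians(a)),0,-np.sin(np.radians(a))])
    y=R.from_euler('z',psi,degrees=True).apply([0,-1,0]); x=np.cross(y,t)
    return R.from_matrix(np.c_[x,y,t])*rz(np.radians(roll)),t
rng=np.random.default_rng(0)
SEEDS=[[.4,-.6,2.3,j4,j5,j6] for j4 in(0,3.1) for j5 in(.7,1.5) for j6 in(1.6,-1.6)]
def elb(j): return .2725+.4197*np.cos(j[1])
E
python3 - <<'E'
from kin import *
cup=np.array([.5905,.308,.030])
for a in (35,45,55):
  for psi in (0,10,25):
    for roll in (0,180):
      Rt,t=tool(psi,a,roll); p=cup+t*.023
      c,j=ik(p,Rt,SEEDS); print(a,psi,roll,c<1e-7,j.round(2),round(elb(j),2))
E
```

```text
35 0 0 False [ 0.43  0.47  2.01  4.09  0.42 -2.22] 0.65
35 0 180 False [0.43 0.47 2.01 4.09 0.42 0.92] 0.65
35 10 0 True [ 0.37  0.44  2.04  3.64  0.33 -1.94] 0.65
35 10 180 True [0.37 0.44 2.04 3.64 0.33 1.2 ] 0.65
35 25 0 True [ 0.26  0.42  2.07  2.69  0.34 -1.24] 0.66
35 25 180 True [0.26 0.42 2.07 2.69 0.34 1.9 ] 0.66
45 0 0 False [ 0.37  0.43  2.02  4.09  0.24 -2.26] 0.65
45 0 180 False [0.37 0.43 2.02 4.09 0.24 0.88] 0.65
45 10 0 False [ 0.37  0.42  2.01  4.09  0.21 -2.38] 0.66
45 10 180 False [0.37 0.42 2.01 4.09 0.21 0.77] 0.66
45 25 0 False [ 0.24  0.4   2.04  2.02  0.21 -0.6 ] 0.66
45 25 180 False [0.24 0.4  2.04 2.02 0.21 2.54] 0.66
55 0 0 True [ 0.39  0.42  1.91 -0.75  0.32  2.61] 0.66
55 0 180 True [ 0.39  0.42  1.91 -0.75  0.32 -0.53] 0.66
55 10 0 True [ 0.34  0.4   1.93 -0.45  0.23  2.15] 0.66
55 10 180 True [ 0.34  0.4   1.93 -0.45  0.23 -0.99] 0.66
55 25 0 True [0.28 0.39 1.95 0.43 0.22 1.02] 0.66
55 25 180 True [ 0.28  0.39  1.95  0.43  0.22 -2.12] 0.66
```

```bash
python3 - <<'E'
from kin import *
S=[[.3,.4,2.,3.1,.4,j6] for j6 in(-1.6,0,1.6)]+[[.3,-.3,2.4,3.1,.8,j6] for j6 in(-1.6,0,1.6)]
cup=np.array([.5905,.308,.030])
def show(n,p,Rt):
    c,j=ik(p,Rt,S); print(n,c<1e-7,j.round(2),"elb",round(elb(j),2),"W",(p-.254*Rt.apply([0,0,1])).round(2))
for a in (30,35,38):
  for psi in(10,20):
    Rt,t=tool(psi,a,0); show(("cup",a,psi),cup+t*.023,Rt)
Rt,t=tool(10,35,0); 
for q in((.47,.29,.1),(.42,.2,.25),(.42,0,.25),(.42,-.15,.25),(.44,.186,.034)):
  for psi in(10,-10,-25):
    Rt,t=tool(psi,35,0);show((q,psi),np.array(q)+t*.023,Rt)
jar=np.array([.487,-.201,.082])
for psi in(-30,-10,10):
  for a in(0,15,25):
    for roll in(0,60,130):
      Rt,t=tool(psi,a,roll); show(("pour",psi,a,roll),jar+[0,.05,.06],Rt)
for psi in(-20,-10):
  for a in(10,25,35):
    Rt,t=tool(psi,a,0); show(("noz",psi,a),np.array([.604,-.222,.18]),Rt)
E
```

```text
('cup', 30, 10) True [ 0.37  0.47  2.06  3.54  0.45 -1.83] elb 0.65 W [0.39 0.27 0.15]
('cup', 30, 20) True [ 0.29  0.45  2.08  3.03  0.44 -1.5 ] elb 0.65 W [0.4  0.24 0.15]
('cup', 35, 10) True [ 0.37  0.44  2.04  3.64  0.33 -1.94] elb 0.65 W [0.4  0.28 0.16]
('cup', 35, 20) True [ 0.3   0.43  2.07  3.    0.31 -1.46] elb 0.65 W [0.41 0.24 0.16]
('cup', 38, 10) True [ 0.36  0.43  2.03  3.75  0.26 -2.05] elb 0.65 W [0.41 0.28 0.17]
('cup', 38, 20) True [ 0.3   0.41  2.05  2.96  0.24 -1.43] elb 0.66 W [0.42 0.25 0.17]
((0.47, 0.29, 0.1), 10) True [ 0.44  0.06  2.33  4.    0.28 -2.26] elb 0.69 W [0.28 0.26 0.23]
((0.47, 0.29, 0.1), -10) False [ 0.5   0.15  2.31  4.09  0.53 -2.09] elb 0.69 W [0.28 0.32 0.23]
((0.47, 0.29, 0.1), -25) False [ 0.51  0.21  2.3   4.09  0.65 -1.94] elb 0.68 W [0.3  0.37 0.23]
((0.42, 0.2, 0.25), 10) True [ 0.22 -0.69  2.53 -0.11  0.34  1.69] elb 0.6 W [0.23 0.17 0.38]
((0.42, 0.2, 0.25), -10) False [ 0.41 -0.53  2.43 -0.9   0.58  2.74] elb 0.64 W [0.23 0.23 0.38]
((0.42, 0.2, 0.25), -25) False [ 0.41 -0.48  2.34 -0.79  0.76  2.74] elb 0.65 W [0.25 0.28 0.38]
(
[... 3325 characters left out ...]
16  2.49  1.5   0.99  0.41] elb 0.69 W [ 0.26 -0.19  0.25]
('pour', 10, 25, 130) True [-0.99 -0.16  2.49  1.5   0.99  1.63] elb 0.69 W [ 0.26 -0.19  0.25]
('noz', -20, 10) True [-0.64  0.1   2.3   2.68  0.71 -1.27] elb 0.69 W [ 0.37 -0.14  0.22]
('noz', -20, 25) True [-0.63 -0.02  2.26  2.27  0.33 -0.85] elb 0.69 W [ 0.39 -0.14  0.29]
('noz', -20, 35) True [-0.62 -0.05  2.2   1.35  0.22  0.07] elb 0.69 W [ 0.41 -0.15  0.33]
('noz', -10, 10) True [-0.75  0.12  2.29  2.32  0.82 -1.05] elb 0.69 W [ 0.36 -0.18  0.22]
('noz', -10, 25) True [-0.72 -0.    2.25  1.88  0.52 -0.6 ] elb 0.69 W [ 0.38 -0.18  0.29]
('noz', -10, 35) True [-0.69 -0.03  2.19  1.35  0.43 -0.08] elb 0.69 W [ 0.4  -0.19  0.33]
```

```bash
cat > plan.py <<'E'
from kin import *
from scipy.spatial.transform import Slerp
def rows(path,p0,R0,g,nmax=.8,per=5):
    """path: dense list of (p,R); steps it at row limits; prints calls with rounded shares; returns the commanded end pose"""
    calls=[];cp,cR=p0,R0;cur=[];lastp,lastR=p0,R0
    def fin():
        nonlocal cp,cR,cur
        if cur:
            calls.append(cur); r=np.array(cur[-1]); cR=R.from_rotvec(r[3:6]*np.pi/6)*cR; cp=cp+r[:3]*.1; cur=[]
    def row(p,Rr): return [round(float(v),2)+0. for v in np.r_[(p-cp)/.1,(Rr*cR.inv()).as_rotvec()/(np.pi/6)]]+[g]
    for i,(p,Rr) in enumerate(path):
        nxt=path[min(i+1,len(path)-1)]
        if i<len(path)-1 and np.linalg.norm(nxt[0]-lastp)<.0417*nmax and (nxt[1]*lastR.inv()).magnitude()<np.radians(7.16)*nmax: continue
        r=row(p,Rr)
        if max(map(abs,r[:6]))>1: fin(); r=row(p,Rr)
        cur.append(r); lastp,lastR=p,Rr
        if len(cur)==per: fin()
    fin()
    for c in calls: print(str(c).replace(" ",""))
    return cp,cR
def jpath(qa,qb,n=300): return [fk(qa+(qb-qa)*u,P) for u in np.linspace(0,1,n)]
def lpath(A,B,n=200):
    S=Slerp([0,1],R.concatenate([A[1],B[1]])); return [(A[0]+(B[0]-A[0])*u,S(u)) for u in np.linspace(0,1,n)]
def here():
    from cell import manip
    s=manip.observe(); return s["position"],R.from_quat(s["tcp_rot"]),s["joint_positions"]
E
python3 - <<'E'
from plan import *
p,Rr,q=here(); print(p,q.round(3))
psi=14;Rt,t=tool(psi,35,0); d=np.array([np.cos(np.radians(psi)),np.sin(np.radians(psi)),0])
goal=np.array([.5905,.308,.03])+.023*t-.13*d+[0,0,.06]
c,qb=ik(goal,Rt,[[.37,.2,2.2,3.5,.4,-1.9]]); print(c,goal,qb.round(3))
pa=jpath(q,qb)
for u in range(0,300,37): print(pa[u][0].round(3),pa[u][1].apply([0,0,1]).round(2))
print(rows(pa,p,Rr,1,.85))
E
```

```text
[0.40558501 0.26465674 0.26643774] [ 0.372 -0.606  2.339 -0.081  0.715 -1.784]
1.753077731878481e-31 [0.48264241 0.28110808 0.07680774] [ 0.373  0.042  2.375  3.572  0.254 -1.915]
[0.406 0.265 0.266] [ 0.61  0.18 -0.77]
[0.39  0.334 0.244] [ 0.5   0.43 -0.75]
[0.388 0.386 0.244] [ 0.46  0.62 -0.63]
[0.404 0.414 0.252] [ 0.49  0.72 -0.48]
[0.433 0.416 0.253] [ 0.59  0.73 -0.36]
[0.466 0.396 0.237] [ 0.7   0.64 -0.3 ]
[0.491 0.361 0.201] [ 0.8   0.5  -0.33]
[0.498 0.321 0.146] [ 0.84  0.35 -0.43]
[0.485 0.284 0.082] [ 0.8   0.21 -0.56]
[[-0.04,0.16,-0.07,0.16,0.08,-0.03,1],[-0.08,0.31,-0.13,0.33,0.15,-0.06,1],[-0.11,0.46,-0.18,0.49,0.23,-0.09,1],[-0.14,0.6,-0.21,0.65,0.3,-0.14,1],[-0.17,0.74,-0.23,0.81,0.37,-0.19,1]]
[[-0.01,0.13,-0.01,0.16,0.07,-0.05,1],[-0.02,0.24,-0.02,0.31,0.15,-0.11,1],[-0.02,0.35,-0.01,0.47,0.22,-0.17,1],[-0.01,0.45,0.0,0.62,0.29,-0.24,1],[0.01,0.53,0.02,0.77,0.37,-0.32,1]]
[[0.03,0.08,0.01,0.14,0.07,-0.08,1],[0.06,0.14,0.03,0.29,0.15,-0.16,1],[0.1,0.19,0.05,0.43,0.23,-0.25,1],[0.15,0.23,0.07,0.57,0.31,-0.34,1],[0.21,0.25,0.08,0.7,0.39,-0.43,1]]
[[0.06,0.01,0.01,
[... 418 characters left out ...]
,1],[0.14,-0.25,-0.27,0.32,0.29,-0.37,1],[0.17,-0.33,-0.38,0.42,0.39,-0.49,1],[0.19,-0.42,-0.49,0.53,0.49,-0.62,1]]
[[0.01,-0.09,-0.13,0.1,0.1,-0.12,1],[0.02,-0.18,-0.25,0.2,0.2,-0.25,1],[0.01,-0.26,-0.38,0.3,0.3,-0.37,1],[-0.01,-0.35,-0.52,0.39,0.41,-0.5,1],[-0.04,-0.43,-0.66,0.49,0.51,-0.63,1]]
[[-0.03,-0.08,-0.14,0.1,0.1,-0.13,1],[-0.08,-0.15,-0.28,0.19,0.2,-0.26,1],[-0.1,-0.18,-0.34,0.23,0.23,-0.3,1]]
(array([0.48258501, 0.28065674, 0.07643774]), Rotation.from_matrix(array([[ 5.54702625e-01,  2.43871642e-01,  7.95507147e-01],
                            [ 1.39978852e-01, -9.69807344e-01,  1.99698863e-01],
                            [ 8.20189563e-01,  5.80693607e-04, -5.72091552e-01]])))
```

```bash
cat > m1.py <<'E'
from plan import *
p,Rr,q=here()
psi=14;Rt,t=tool(psi,35,0); d=np.array([np.cos(np.radians(psi)),np.sin(np.radians(psi)),0])
goal=np.array([.5905,.308,.03])+.023*t-.13*d+[0,0,.06]
c,qb=ik(goal,Rt,[[.37,.2,2.2,3.5,.4,-1.9]])
def pth(k1,k2,n=400):
    o=[]
    for u in np.linspace(0,1,n):
        j=q+(qb-q)*u; b=np.sin(np.pi*u); j[0]+=k1*b; j[1]=max(j[1]+k2*b,-1.0); o.append(fk(j,P)+(j,))
    return o
E
python3 - <<'E'
from m1 import *
for k1,k2 in((-.2,-.4),(-.3,-.5)):
    pa=pth(k1,k2); print(k1,k2)
    for u in range(0,400,40): print(pa[u][0].round(3),pa[u][1].apply([0,0,1]).round(2),pa[u][2].round(2))
from h import *
for z in(.1,.2,.3): print(z,[onz("top",u,v,z).round(3)[:2].tolist() for u,v in((130,110),(142,270),(0,285),(75,355))])
E
```

```text
-0.2 -0.4
[0.406 0.265 0.266] [ 0.61  0.18 -0.77] [ 0.37 -0.61  2.34 -0.08  0.72 -1.78]
[0.411 0.297 0.306] [ 0.63  0.38 -0.68] [ 0.31 -0.67  2.34  0.29  0.67 -1.8 ]
[0.421 0.319 0.358] [ 0.67  0.54 -0.51] [ 0.25 -0.71  2.35  0.65  0.62 -1.81]
[0.434 0.328 0.412] [ 0.71  0.63 -0.32] [ 0.21 -0.74  2.35  1.02  0.58 -1.82]
[0.451 0.326 0.453] [ 0.75  0.64 -0.14] [ 0.18 -0.73  2.35  1.38  0.53 -1.84]
[0.473 0.315 0.471] [ 0.8   0.6  -0.01] [ 0.17 -0.68  2.36  1.75  0.48 -1.85]
[0.5   0.301 0.457] [0.85 0.53 0.04] [ 0.18 -0.6   2.36  2.12  0.44 -1.86]
[0.526 0.289 0.404] [ 0.9   0.43 -0.  ] [ 0.21 -0.47  2.36  2.48  0.39 -1.88]
[0.539 0.283 0.315] [ 0.93  0.34 -0.14] [ 0.26 -0.32  2.37  2.85  0.35 -1.89]
[0.527 0.283 0.199] [ 0.9   0.27 -0.35] [ 0.31 -0.14  2.37  3.21  0.3  -1.9 ]
-0.3 -0.5
[0.406 0.265 0.266] [ 0.61  0.18 -0.77] [ 0.37 -0.61  2.34 -0.08  0.72 -1.78]
[0.418 0.283 0.321] [ 0.66  0.37 -0.65] [ 0.28 -0.7   2.34  0.29  0.67 -1.8 ]
[0.433 0.292 0.387] [ 0.73  0.5  -0.47] [ 0.2  -0.77  2.35  0.65  0.62 -1.81]
[0.447 0.29  0.451] [ 0.78  0.57 -0.25] [ 0.13 -0.82  2.35  1.02  0.58 -1.82]
[0.461 0.28  0.5  ] [ 0.82  0.57 -0.06] [ 0.09 -0.82  2.35  1.38  0.53 -1.84]
[0.48  0.264 0.522] [0.85 0.52 0.08] [ 0.07 -0.78  2.36  1.75  0.48 -1.85]
[0.507 0.25  0.508] [0.89 0.44 0.13] [ 0.09 -0.69  2.36  2.12  0.44 -1.86]
[0.535 0.244 0.45 ] [0.93 0.36 0.07] [ 0.13 -0.55  2.36  2.48  0.39 -1.88]
[0.551 0.251 0.349] [ 0.95  0.29 -0.09] [ 0.2  -0.38  2.37  2.85  0.35 -1.89]
[0.537 0.267 0.216] [ 0.91  0.24 -0.32] [ 0.28 -0.17  2.37  3.21  0.3  -1.9 ]
0.1 [[0.865, 0.479], [0.481, 0.477], [0.494, 0.791], [0.32, 0.633]]
0.2 [[0.817, 0.443], [0.468, 0.441], [0.48, 0.726], [0.322, 0.583]]
0.3 [[0.768, 0.407], [0.454, 0.405], [0.466, 0.662], [0.324, 0.532]]
```

```bash
cat >> m1.py <<'E'
def pth3(k1,k2,k3,e,n=400):
    o=[]
    for u in np.linspace(0,1,n):
        j=q+(qb-q)*u; b=np.sin(np.pi*u); j[0]+=k1*b; j[1]=max(j[1]+k2*np.sin(np.pi*u**e),-1.0); j[2]=min(j[2]+k3*b,2.52); o.append(fk(j,P)+(j,))
    return o
E
python3 - <<'E'
from m1 import *
for k in((-.2,-.35,.17,.8),(-.15,-.3,.17,.8)):
    pa=pth3(*k); print(k)
    for u in range(0,400,40): print(pa[u][0].round(3),pa[u][1].apply([0,0,1]).round(2))
print(len(pa));rows([x[:2] for x in pth3(-.2,-.35,.17,.8)],p,Rr,1,.97)
E
```

```text
(-0.2, -0.35, 0.17, 0.8)
[0.406 0.265 0.266] [ 0.61  0.18 -0.77]
[0.395 0.291 0.287] [ 0.62  0.38 -0.68]
[0.394 0.312 0.298] [ 0.63  0.53 -0.57]
[0.404 0.322 0.308] [ 0.66  0.62 -0.43]
[0.422 0.321 0.314] [ 0.71  0.64 -0.3 ]
[0.446 0.31  0.316] [ 0.77  0.6  -0.21]
[0.468 0.295 0.296] [ 0.83  0.52 -0.18]
[0.487 0.281 0.26 ] [ 0.88  0.43 -0.21]
[0.499 0.273 0.21 ] [ 0.89  0.33 -0.3 ]
[0.498 0.273 0.146] [ 0.86  0.26 -0.43]
(-0.15, -0.3, 0.17, 0.8)
[0.406 0.265 0.266] [ 0.61  0.18 -0.77]
[0.39  0.298 0.276] [ 0.6   0.39 -0.7 ]
[0.386 0.323 0.28 ] [ 0.59  0.54 -0.59]
[0.392 0.338 0.286] [ 0.61  0.64 -0.47]
[0.407 0.341 0.29 ] [ 0.66  0.67 -0.34]
[0.432 0.332 0.292] [ 0.73  0.64 -0.25]
[0.454 0.317 0.273] [ 0.8   0.56 -0.22]
[0.475 0.3   0.241] [ 0.85  0.46 -0.24]
[0.489 0.287 0.196] [ 0.88  0.36 -0.32]
[0.492 0.28  0.14 ] [ 0.86  0.27 -0.44]
400
[[-0.04,0.08,0.12,0.22,-0.01,-0.06,1],[-0.08,0.16,0.16,0.43,0.02,-0.12,1],[-0.1,0.24,0.2,0.63,0.05,-0.18,1],[-0.12,0.32,0.23,0.84,0.09,-0.25,1]]
[[0.0,0.07,0.04,0.22,0.04,-0.07,1],[0.0,0.13,0.07,0.43,0.08,-0.15,1],[0.02,0.18,0.1,0.64,0.13,-0.22,1
[... 174 characters left out ...]
]]
[[0.06,-0.02,0.01,0.2,0.08,-0.09,1],[0.14,-0.05,0.03,0.39,0.15,-0.18,1],[0.23,-0.09,0.04,0.59,0.23,-0.28,1],[0.31,-0.13,0.02,0.77,0.32,-0.38,1],[0.38,-0.18,-0.03,0.95,0.41,-0.48,1]]
[[0.07,-0.05,-0.08,0.18,0.11,-0.1,1],[0.13,-0.11,-0.18,0.35,0.22,-0.21,1],[0.2,-0.16,-0.29,0.52,0.34,-0.31,1],[0.26,-0.2,-0.4,0.68,0.45,-0.42,1],[0.32,-0.24,-0.54,0.84,0.57,-0.53,1]]
[[0.05,-0.03,-0.15,0.15,0.12,-0.1,1],[0.08,-0.06,-0.31,0.3,0.25,-0.21,1],[0.11,-0.07,-0.49,0.44,0.38,-0.32,1],[0.12,-0.08,-0.69,0.58,0.51,-0.43,1],[0.11,-0.07,-0.9,0.71,0.65,-0.54,1]]
[[-0.02,0.01,-0.22,0.13,0.14,-0.12,1],[-0.05,0.03,-0.44,0.25,0.28,-0.23,1],[-0.11,0.05,-0.68,0.37,0.42,-0.34,1],[-0.17,0.08,-0.9,0.47,0.55,-0.45,1]]
```

carry_out([
  [[-0.04,0.08,0.12,0.22,-0.01,-0.06,1],[-0.08,0.16,0.16,0.43,0.02,-0.12,1],[-0.1,0.24,0.2,0.63,0.05,-0.18,1],[-0.12,0.32,0.23,0.84,0.09,-0.25,1]],
])

```text
time_s: 2.4
position: [0.401, 0.3004, 0.308]
tcp_rot: [-0.146, 0.895, 0.174, 0.384]
wrist_force: [0.3, 0.6, 0.1]
grip_width: 1.0
finger_force: 0.0
```

carry_out([
  [[0.0,0.07,0.04,0.22,0.04,-0.07,1],[0.0,0.13,0.07,0.43,0.08,-0.15,1],[0.02,0.18,0.1,0.64,0.13,-0.22,1],[0.05,0.22,0.14,0.85,0.19,-0.3,1]],
])

```text
time_s: 2.73
position: [0.4059, 0.3223, 0.3214]
tcp_rot: [0.02, 0.861, 0.344, 0.374]
wrist_force: [-0.1, 0.4, -0.1]
grip_width: 0.995
finger_force: 0.0
```

carry_out([
  [[0.03,0.02,0.03,0.21,0.06,-0.08,1],[0.08,0.04,0.06,0.41,0.12,-0.17,1],[0.13,0.04,0.08,0.61,0.18,-0.25,1],[0.2,0.03,0.1,0.81,0.25,-0.35,1]],
])

```text
time_s: 3.07
position: [0.4263, 0.3251, 0.3317]
tcp_rot: [0.198, 0.787, 0.48, 0.333]
wrist_force: [-0.5, -0.4, 0.7]
grip_width: 0.994
finger_force: 0.0
```

```bash
python3 -c "
from h import *
log()"
```

```text
3.07 [ 0.208 -0.694  2.477  1.286  0.503 -1.783] [0.4263 0.3251 0.3317] [0.198 0.787 0.48  0.333] [-0.5 -0.4  0.7] 0.994 0.0
```

carry_out([
  [[0.06,-0.02,0.01,0.2,0.08,-0.09,1],[0.14,-0.05,0.03,0.39,0.15,-0.18,1],[0.23,-0.09,0.04,0.59,0.23,-0.28,1],[0.31,-0.13,0.02,0.77,0.32,-0.38,1],[0.38,-0.18,-0.03,0.95,0.41,-0.48,1]],
])

```text
time_s: 3.48
position: [0.4652, 0.307, 0.3296]
tcp_rot: [0.419, 0.645, 0.59, 0.246]
wrist_force: [-0.0, -0.2, 0.7]
grip_width: 1.0
finger_force: 0.0
```

```bash
python3 -c "
from h import *
log()"
```

```text
3.48 [ 0.194 -0.578  2.483  1.88   0.42  -1.804] [0.4652 0.307  0.3296] [0.419 0.645 0.59  0.246] [-0.  -0.2  0.7] 1.0 0.0
```

carry_out([
  [[0.07,-0.05,-0.08,0.18,0.11,-0.1,1],[0.13,-0.11,-0.18,0.35,0.22,-0.21,1],[0.2,-0.16,-0.29,0.52,0.34,-0.31,1],[0.26,-0.2,-0.4,0.68,0.45,-0.42,1],[0.32,-0.24,-0.54,0.84,0.57,-0.53,1]],
])

```text
time_s: 3.9
position: [0.4977, 0.2829, 0.2748]
tcp_rot: [0.628, 0.467, 0.609, 0.128]
wrist_force: [0.5, -0.2, 0.7]
grip_width: 1.0
finger_force: 0.0
```

carry_out([
  [[0.05,-0.03,-0.15,0.15,0.12,-0.1,1],[0.08,-0.06,-0.31,0.3,0.25,-0.21,1],[0.11,-0.07,-0.49,0.44,0.38,-0.32,1],[0.12,-0.08,-0.69,0.58,0.51,-0.43,1],[0.11,-0.07,-0.9,0.71,0.65,-0.54,1]],
])

```text
time_s: 4.32
position: [0.5094, 0.2761, 0.1839]
tcp_rot: [0.793, 0.271, 0.546, 0.013]
wrist_force: [0.5, -0.2, 0.4]
grip_width: 1.001
finger_force: 0.0
```

carry_out([
  [[-0.02,0.01,-0.22,0.13,0.14,-0.12,1],[-0.05,0.03,-0.44,0.25,0.28,-0.23,1],[-0.11,0.05,-0.68,0.37,0.42,-0.34,1],[-0.17,0.08,-0.9,0.47,0.55,-0.45,1],[-0.17,0.08,-0.9,0.47,0.55,-0.45,1]],
])

```text
time_s: 4.73
position: [0.4897, 0.2857, 0.0853]
tcp_rot: [0.884, 0.108, 0.452, -0.058]
wrist_force: [-0.0, -0.6, -1.2]
grip_width: 1.0
finger_force: 0.0
```

```bash
python3 - <<'E'
from h import *
log()
K,T,_=cal("wrist"); im=manip.grab_frame("wrist"); cv2.imwrite("pics/w1.png",im); np.save("w1T.npy",T)
from kin import *
print(R.from_quat(manip.observe()["tcp_rot"]).as_matrix().round(3).tolist(),T.round(3).tolist())
print(proj("wrist",[.5905,.308,.056]),proj("wrist",[.5905,.308,.0]))
E
```

```text
4.73 [ 0.374  0.032  2.353  3.646  0.21  -1.987] [0.4897 0.2857 0.0853] [ 0.884  0.108  0.452 -0.058] [-0.  -0.6 -1.2] 1.0 0.0
[[0.565, 0.246, 0.788], [0.142, -0.969, 0.201], [0.813, -0.002, -0.582]] [[0.243, 0.781, -0.575, 0.422], [-0.97, 0.193, -0.148, 0.268], [-0.005, 0.593, 0.805, 0.232], [0.0, 0.0, 0.0, 1.0]]
[328.1833765  159.51565828] [327.69846308 201.14743397]
```

View pics/w1.png

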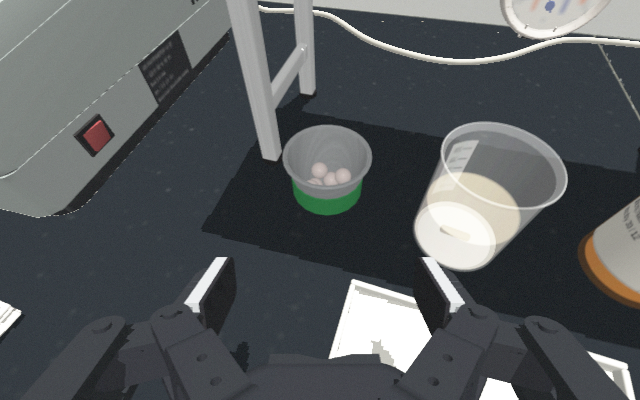

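The wrist view shows the cup rim centred at (327.5,160). I predicted (328,159.5), so the cup position is confirmed and the straight approach can go ahead.

carry_out([
  [[0.15,0.03,-0.09,0,0,0,1],[0.3,0.07,-0.17,0,0,0,1],[0.45,0.1,-0.26,0,0,0,1],[0.6,0.14,-0.34,0,0,0,1],[0.6,0.14,-0.34,0,0,0,1]],
])

```text
time_s: 5.2
position: [0.5534, 0.2994, 0.0552]
tcp_rot: [0.882, 0.109, 0.455, -0.057]
wrist_force: [-0.2, 0.1, 0.7]
grip_width: 0.996
finger_force: 0.0
```

carry_out([
  [[0.15,0.03,-0.09,0,0,0,1],[0.3,0.07,-0.17,0,0,0,1],[0.45,0.1,-0.26,0,0,0,1],[0.6,0.13,-0.34,0,0,0,1],[0.6,0.13,-0.34,0,0,0,1]],
])

```text
time_s: 5.62
position: [0.6122, 0.3122, 0.0208]
tcp_rot: [0.882, 0.109, 0.455, -0.058]
wrist_force: [0.6, 0.6, 0.5]
grip_width: 0.998
finger_force: 0.0
```

```bash
python3 - <<'E'
from h import *
log()
im=manip.grab_frame("wrist"); cv2.imwrite("pics/w2.png",im)
print(proj("wrist",[.5905,.308,.056]),proj("wrist",[.5905,.308,.0]))
E
```

```text
5.62 [ 0.332  0.427  2.047  3.38   0.29  -1.749] [0.6122 0.3122 0.0208] [ 0.882  0.109  0.455 -0.058] [0.6 0.6 0.5] 0.998 0.0
[321.96655914 268.22844759] [322.87765873 312.44429334]
```

View pics/w2.png

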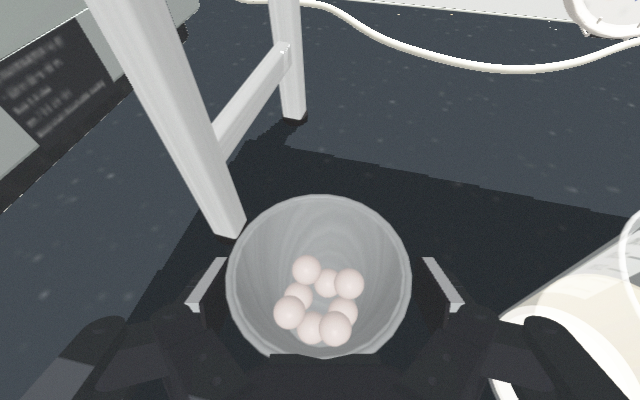

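The cup sits centred between the open pads: its rim spans 226–411 px and the fingers are at 225 and 425. I'll go down 4 mm and close.

carry_out([
  [[0.03,0.01,-0.04,0,0,0,1],[0.03,0.01,-0.04,0,0,0,0.3],[0.03,0.01,-0.04,0,0,0,0.3],[0.03,0.01,-0.04,0,0,0,0.3],[0.03,0.01,-0.04,0,0,0,0.3]],
], force=50)

```text
time_s: 6.08
position: [0.6116, 0.3129, 0.0152]
tcp_rot: [0.883, 0.109, 0.453, -0.058]
wrist_force: [-3.3, -1.0, 5.2]
grip_width: 0.707
finger_force: 48.9
```

carry_out([
  [[0,0,0,0,0,0,0.3],[0,0,0,0,0,0,0.3],[0,0,0,0,0,0,0.3],[0,0,0,0,0,0,0.3]],
])

```text
time_s: 6.42
position: [0.6118, 0.313, 0.0152]
tcp_rot: [0.883, 0.109, 0.453, -0.058]
wrist_force: [-3.6, -1.0, 6.0]
grip_width: 0.707
finger_force: 48.9
```

carry_out([
  [[0,0,0.06,0,0,0,0.3],[-0.02,0,0.12,0,0,0,0.3],[-0.05,-0.01,0.2,0,0,0,0.3],[-0.05,-0.01,0.25,0,0,0,0.3],[-0.05,-0.01,0.25,0,0,0,0.3]],
])

```text
time_s: 6.83
position: [0.607, 0.312, 0.0409]
tcp_rot: [0.883, 0.109, 0.453, -0.058]
wrist_force: [1.6, -0.4, -2.0]
grip_width: 0.71
finger_force: 50.9
```

```bash
python3 - <<'E'
from h import *
log()
im=manip.grab_frame("wrist"); s=manip.grab_frame("side")
cv2.imwrite("pics/w3.png",np.hstack([cv2.resize(im,(400,250)),cv2.resize(s[200:350,170:410],(400,250))]))
E
```

```text
6.83 [ 0.335  0.369  2.067  3.424  0.25  -1.791] [0.607  0.312  0.0409] [ 0.883  0.109  0.453 -0.058] [ 1.6 -0.4 -2. ] 0.71 50.9
```

View pics/w3.png

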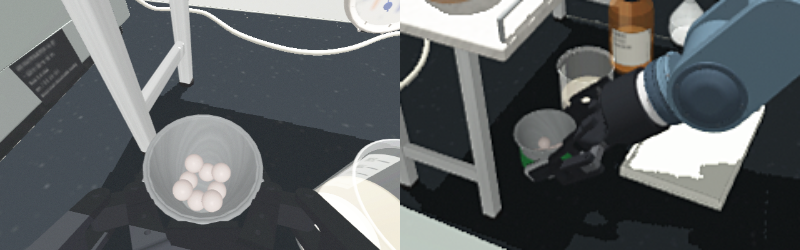

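```bash
cat > g.py <<'E'
from plan import *
Rg=R.from_quat([0.883,0.109,0.453,-0.058]); Tg=np.array([.6118,.313,.0152])
f_t=Rg.inv().apply(np.array([.5905,.308,0])-Tg); c_t=Rg.inv().apply([0,0,1])
jar=np.array([.487,-.201,.082])
def tcp_for_foot(foot,Rt): return foot-Rt.apply(f_t)
def lip(p,Rt):
    c=Rt.apply(c_t); d=np.array([0,0,-1.])-(-c[2])*c; d/=np.linalg.norm(d)
    return p+Rt.apply(f_t)+.056*c+.034*d, np.degrees(np.arccos(c[2])), c
def tcp_for_lip(L,Rt): return L-lip(np.zeros(3),Rt)[0]
E
python3 - <<'E'
from g import *
print(f_t.round(4),c_t.round(3))
q=here()[2]
for psi in(50,70,90):
  for a,roll in((35,0),(20,0),(20,60),(20,100),(20,140),(10,140)):
    Rt,t=tool(psi,a,roll)
    # travel position: cup axis 60 mm robot side of the jar
    if roll==0: p=tcp_for_foot(np.array([.42,-.21,.17]),Rt)
    else: p=tcp_for_lip(jar+[-.005,0,.025],Rt)
    c,j=ik(p,Rt,[q,[-.8,.1,2.3,2,.8,-.5],[-.8,.1,2.3,2,.8,1]]); L=lip(p,Rt)
    print(psi,a,roll,c<1e-7,j.round(2),p.round(3),"tilt",round(L[1]),"c",L[2].round(2),"foot",(p+Rt.apply(f_t)).round(3),"W",(p-.254*t).round(2))
E
```

```text
[-0.0251 -0.0003 -0.0089] [ 0.813 -0.004 -0.583]
50 35 0 True [-1.11  0.01  2.13  0.85  1.54 -0.69] [ 0.434 -0.194  0.185] tilt 1 c [-0.01 -0.01  1.  ] foot [ 0.42 -0.21  0.17] W [ 0.3  -0.35  0.33]
50 20 0 True [-1.18  0.14  2.12  0.99  1.69 -0.81] [ 0.431 -0.197  0.191] tilt 16 c [-0.18 -0.2   0.96] foot [ 0.42 -0.21  0.17] W [ 0.28 -0.38  0.28]
50 20 60 True [-1.02  0.32  2.12  1.1   1.51  0.14] [ 0.485 -0.144  0.11 ] tilt 54 c [ 0.28 -0.76  0.58] foot [ 0.46  -0.14   0.102] W [ 0.33 -0.33  0.2 ]
50 20 100 True [-1.02  0.29  2.09  1.1   1.53  0.89] [ 0.492 -0.155  0.13 ] tilt 86 c [ 0.23 -0.97  0.07] foot [ 0.469 -0.144  0.137] W [ 0.34 -0.34  0.22]
50 20 140 True [-1.03  0.3   2.05  1.1   1.54  1.61] [ 0.499 -0.171  0.139] tilt 113 c [-0.09 -0.92 -0.38] foot [ 0.486 -0.162  0.16 ] W [ 0.35 -0.35  0.23]
50 10 140 True [-1.05  0.4   2.03  1.19  1.67  1.54] [ 0.499 -0.176  0.144] tilt 121 c [-0.04 -0.86 -0.51] foot [ 0.483 -0.17   0.165] W [ 0.34 -0.37  0.19]
70 35 0 True [-1.04  0.15  1.97  0.69  1.71 -0.85] [ 0.428 -0.19   0.185] tilt 1 c [-0.01 -0.01  1.  ] foot [ 0.42 -0.21  0.1
[... 1026 characters left out ...]
ilt 16 c [-0.   -0.27  0.96] foot [ 0.42 -0.21  0.17] W [ 0.42 -0.43  0.28]
90 20 60 True [-0.91  0.54  1.79  0.65  1.89 -0.03] [ 0.447 -0.156  0.11 ] tilt 54 c [ 0.7  -0.41  0.58] foot [ 0.426 -0.168  0.102] W [ 0.45 -0.39  0.2 ]
90 20 100 True [-0.9   0.52  1.76  0.67  1.91  0.7 ] [ 0.46  -0.159  0.13 ] tilt 86 c [ 0.8  -0.59  0.07] foot [ 0.435 -0.166  0.137] W [ 0.46 -0.4   0.22]
90 20 140 True [-0.89  0.53  1.72  0.69  1.93  1.43] [ 0.476 -0.167  0.139] tilt 113 c [ 0.53 -0.76 -0.38] foot [ 0.46  -0.169  0.16 ] W [ 0.48 -0.41  0.23]
90 10 140 True [-0.9   0.62  1.67  0.76  2.05  1.43] [ 0.479 -0.171  0.144] tilt 121 c [ 0.53 -0.68 -0.51] foot [ 0.463 -0.177  0.165] W [ 0.48 -0.42  0.19]
```

```bash
cat > m2.py <<'E'
from g import *
p,Rr,q=here()
def pose(foot,psi,a,roll,seed):
    Rt,t=tool(psi,a,roll); pp=tcp_for_foot(np.array(foot),Rt); c,j=ik(pp,Rt,seed); return c,j,pp,Rt
A=pose([.455,.275,.08],14,25,0,[q]); 
B=pose([.43,.07,.25],45,22,0,[A[1],[-.5,-.3,2.4,2,.8,-1]])
C=pose([.43,-.205,.16],70,25,0,[B[1],[-1,.2,2,.8,1.8,-.9]])
E
python3 - <<'E'
from m2 import *
for X in(A,B,C): print(X[0],X[1].round(2),X[2].round(3))
pa=lpath((p,Rr),(A[2],A[3]))
jb=jpath(A[1],B[1])+jpath(B[1],C[1])
for x in jb[::60]: print((x[0]+x[1].apply(f_t)).round(3),"tilt",round(lip(*x)[1]),"t",x[1].apply([0,0,1]).round(2),"tcp",x[0].round(3))
print("retract");e=rows(pa,p,Rr,.3,.5)
print("swing");print(rows(jb,*e,.3,.9))
E
```

```text
1.575535879955144e-29 [ 0.39  0.03  2.44  3.43  0.47 -1.77] [0.473 0.279 0.099]
2.940732640295797e-08 [-0.7  -0.65  2.54  1.23  1.37 -0.27] [0.443 0.082 0.27 ]
6.952607099237921e-31 [-1.06  0.26  1.94  0.78  1.79 -0.89] [ 0.437 -0.188  0.179]
[0.455 0.275 0.08 ] tilt 11 t [ 0.88  0.22 -0.42] tcp [0.473 0.279 0.099]
[0.521 0.227 0.185] tilt 28 t [ 0.96  0.26 -0.13] tcp [0.532 0.23  0.209]
[0.54  0.189 0.268] tilt 40 t [0.93 0.37 0.07] tcp [0.546 0.193 0.293]
[0.525 0.16  0.306] tilt 41 t [0.84 0.53 0.09] tcp [0.529 0.166 0.332]
[0.488 0.125 0.295] tilt 32 t [ 0.76  0.65 -0.08] tcp [0.494 0.134 0.319]
[0.43 0.07 0.25] tilt 14 t [ 0.66  0.66 -0.37] tcp [0.443 0.082 0.27 ]
[0.442 0.022 0.246] tilt 10 t [ 0.59  0.68 -0.43] tcp [0.454 0.036 0.265]
[ 0.45  -0.032  0.235] tilt 8 t [ 0.52  0.72 -0.46] tcp [ 0.461 -0.016  0.253]
[ 0.451 -0.089  0.217] tilt 8 t [ 0.45  0.76 -0.47] tcp [ 0.461 -0.072  0.235]
[ 0.445 -0.148  0.192] tilt 8 t [ 0.38  0.81 -0.46] tcp [ 0.453 -0.131  0.21 ]
retract
[[-0.18,-0.04,0.08,0.01,-0.05,0.0,0.3],[-0.36,-0.09,0.16,0.02,-0.09,0.0,0.3],[-0.54,-0.13,0.24,0.03,-0.
[... 595 characters left out ...]
,0.3],[-0.69,-0.77,0.17,-0.31,0.32,0.72,0.3]]
[[-0.16,-0.17,-0.16,-0.08,0.2,0.03,0.3],[-0.33,-0.34,-0.32,-0.14,0.39,0.03,0.3],[-0.26,-0.71,-0.37,-0.25,0.45,0.13,0.3]]
[[0.07,-0.35,-0.07,-0.05,0.03,0.12,0.3],[0.1,-0.71,-0.16,-0.08,0.05,0.24,0.3]]
[[0.0,-0.36,-0.11,-0.01,0.02,0.11,0.3],[-0.03,-0.7,-0.24,-0.01,0.02,0.21,0.3]]
[[-0.05,-0.34,-0.15,0.03,0.0,0.1,0.3],[-0.13,-0.66,-0.31,0.06,0.0,0.19,0.3],[-0.22,-0.94,-0.48,0.11,-0.01,0.27,0.3]]
(array([ 0.43670918, -0.18722064,  0.17870382]), Rotation.from_matrix(array([[ 0.14564695,  0.94016787,  0.3080119 ],
                            [ 0.39516577, -0.34070213,  0.85309206],
                            [ 0.90699006, -0.0025345 , -0.42114439]])))
```

```bash
cat >> m2.py <<'E'
def check(path,q0,every=20):
    j=q0;mx=0;ce=0
    for x in path:
        c,jn=ik(x[0],x[1],[j]); mx=max(mx,np.abs(jn-j).max()); ce=max(ce,c); j=jn
    print("maxcost",ce,"maxstep",mx,"end",j.round(2)); return j
def mk(foot,psi,a,roll=0):
    Rt,t=tool(psi,a,roll); return tcp_for_foot(np.array(foot),Rt),Rt
E
python3 - <<'E'
from m2 import *
for B1,B2 in (([.45,.2,.12],[.45,.05,.25]),([.47,.16,.14],[.46,.04,.24]),([.46,.2,.2],[.46,.04,.24])):
  for ps in (35,45):
    for a in (20,12,5):
      W=[(A[2],A[3]),mk(B1,ps-10,a),mk(B2,ps+8,a+5),mk([.43,-.205,.16],70,25)]
      j=A[1]; print(B1,B2,ps,a)
      for k in range(3): j=check(lpath(W[k],W[k+1],40),j)
E
```

```text
[0.45, 0.2, 0.12] [0.45, 0.05, 0.25] 35 20
maxcost 0.009581153387722852 maxstep 0.03801212911870078 end [ 0.01 -0.18  2.54  2.27  0.53 -0.95]
maxcost 0.013508506786764327 maxstep 0.09451481332636202 end [-0.68 -0.57  2.48  1.19  1.31 -0.26]
maxcost 1.9128043216172328e-24 maxstep 0.02459369015695234 end [-1.06  0.26  1.94  0.78  1.79 -0.89]
[0.45, 0.2, 0.12] [0.45, 0.05, 0.25] 35 12
maxcost 0.014200259472947311 maxstep 0.02977107108256538 end [-0.01  0.03  2.54  2.54  0.89 -1.25]
maxcost 0.02306522448180758 maxstep 0.07993144952205533 end [-0.74 -0.53  2.52  1.33  1.38 -0.38]
maxcost 1.0225508950384269e-26 maxstep 0.02379174501346204 end [-1.06  0.26  1.94  0.78  1.79 -0.89]
[0.45, 0.2, 0.12] [0.45, 0.05, 0.25] 35 5
maxcost 0.010006207397553585 maxstep 0.03210826185904203 end [-0.04  0.19  2.54  2.62  1.18 -1.37]
maxcost 0.023380216575582466 maxstep 0.05836037386946069 end [-0.77 -0.47  2.54  1.44  1.45 -0.48]
maxcost 9.546412889119033e-06 maxstep 0.023169363967547485 end [-1.06  0.26  1.94  0.78  1.79 -0.89]
[0.45, 0.2, 0.12] [0.45, 0.05, 0.25] 45 20
maxcost 0.004527050192443139 maxs
[... 4358 characters left out ...]
8  1.79 -0.89]
[0.46, 0.2, 0.2] [0.46, 0.04, 0.24] 45 12
maxcost 0.007279016595648006 maxstep 0.050624697172144906 end [-0.19 -0.35  2.54  1.8   0.85 -0.6 ]
maxcost 0.0069335422823676145 maxstep 0.028925694017931214 end [-0.74 -0.31  2.4   1.27  1.5  -0.52]
maxcost 1.2610873720050957e-28 maxstep 0.01560020360016856 end [-1.06  0.26  1.94  0.78  1.79 -0.89]
[0.46, 0.2, 0.2] [0.46, 0.04, 0.24] 45 5
maxcost 0.011165022260882883 maxstep 0.046019847498440125 end [-0.22 -0.21  2.54  2.    1.05 -0.85]
maxcost 0.010492647228490871 maxstep 0.034420388693523485 end [-0.77 -0.25  2.41  1.36  1.57 -0.6 ]
maxcost 2.020628160493999e-28 maxstep 0.017037262386743413 end [-1.06  0.26  1.94  0.78  1.79 -0.89]
```

```bash
cat > m3.py <<'E'
from m2 import *
def run(W,q):
    j=q;r=[]
    for k in range(len(W)-1):
        ce=mx=0
        for x in lpath(W[k],W[k+1],30):
            c,jn=ik(x[0],x[1],[j]); mx=max(mx,np.abs(jn-j).max()); ce=max(ce,c); j=jn
        r.append((round(ce,5),round(mx,2),j.round(2).tolist()))
    return r
E
python3 - <<'E'
from m3 import *
for A1,B1,B2 in (([.48,.285,.07],[.48,.2,.14],[.46,.02,.24]),([.48,.285,.07],[.5,.2,.12],[.47,.02,.24])):
  for pA,p1,p2 in((14,55,70),(25,65,75)):
    for a in(25,15):
      W=[(p,Rr),mk(A1,pA,28),mk(B1,p1,a),mk(B2,p2,25),mk([.43,-.205,.16],70,25)]
      print(A1,B1,pA,a);[print("  ",x) for x in run(W,q)]
E
```

```text
[0.48, 0.285, 0.07] [0.48, 0.2, 0.14] 14 25
   (np.float64(0.0), np.float64(0.01), [0.38, 0.1, 2.36, 3.45, 0.41, -1.79])
   (np.float64(0.0), np.float64(0.12), [-0.24, -0.1, 2.39, 1.45, 1.02, -0.6])
   (np.float64(0.0), np.float64(0.02), [-0.7, -0.15, 2.2, 1.02, 1.65, -0.58])
   (np.float64(0.0), np.float64(0.02), [-1.06, 0.26, 1.94, 0.78, 1.79, -0.89])
[0.48, 0.285, 0.07] [0.48, 0.2, 0.14] 14 15
   (np.float64(0.0), np.float64(0.01), [0.38, 0.1, 2.36, 3.45, 0.41, -1.79])
   (np.float64(0.0), np.float64(0.11), [-0.3, -0.01, 2.41, 1.62, 1.17, -0.8])
   (np.float64(0.0), np.float64(0.03), [-0.7, -0.15, 2.2, 1.02, 1.65, -0.58])
   (np.float64(0.0), np.float64(0.02), [-1.06, 0.26, 1.94, 0.78, 1.79, -0.89])
[0.48, 0.285, 0.07] [0.48, 0.2, 0.14] 25 25
   (np.float64(0.0), np.float64(0.03), [0.27, 0.07, 2.39, 2.78, 0.42, -1.31])
   (np.float64(0.0), np.float64(0.1), [-0.27, -0.02, 2.32, 1.33, 1.17, -0.64])
   (np.float64(0.0), np.float64(0.02), [-0.68, -0.1, 2.16, 0.99, 1.7, -0.62])
   (np.float64(0.0), np.float64(0.02), [-1.06, 0.26, 1.94, 0.78, 1.79, -0.89])
[0.48, 0.285, 0.07] [0.48, 0.2
[... 1054 characters left out ...]
0.07] [0.5, 0.2, 0.12] 25 25
   (np.float64(0.0), np.float64(0.03), [0.27, 0.07, 2.39, 2.78, 0.42, -1.31])
   (np.float64(0.0), np.float64(0.1), [-0.26, 0.08, 2.26, 1.36, 1.15, -0.69])
   (np.float64(0.0), np.float64(0.02), [-0.67, -0.07, 2.13, 0.99, 1.69, -0.62])
   (np.float64(0.0), np.float64(0.02), [-1.06, 0.26, 1.94, 0.78, 1.79, -0.89])
[0.48, 0.285, 0.07] [0.5, 0.2, 0.12] 25 15
   (np.float64(0.0), np.float64(0.03), [0.27, 0.07, 2.39, 2.78, 0.42, -1.31])
   (np.float64(0.0), np.float64(0.1), [-0.31, 0.17, 2.27, 1.5, 1.29, -0.85])
   (np.float64(0.0), np.float64(0.02), [-0.67, -0.07, 2.13, 0.99, 1.69, -0.62])
   (np.float64(0.0), np.float64(0.02), [-1.06, 0.26, 1.94, 0.78, 1.79, -0.89])
```

```bash
python3 - <<'E'
from m3 import *
W=[(p,Rr),mk([.47,.283,.085],25,27),mk([.468,.2,.16],65,25),mk([.46,.02,.24],75,25),mk([.43,-.205,.16],70,25)]
[print("  ",x) for x in run(W,q)]
e=(p,Rr)
for k,s in zip(range(4),(.5,.8,.85,.85)):
    print(k); e=rows(lpath(W[k],W[k+1],300),*e,.3,s)
print(e[0],tcp_for_foot(np.zeros(3),e[1]))
E
```

```text
(np.float64(0.0), np.float64(0.03), [0.27, 0.01, 2.42, 2.76, 0.41, -1.3])
   (np.float64(0.0), np.float64(0.11), [-0.28, -0.11, 2.34, 1.3, 1.19, -0.58])
   (np.float64(0.0), np.float64(0.02), [-0.68, -0.1, 2.16, 0.99, 1.7, -0.62])
   (np.float64(0.0), np.float64(0.02), [-1.06, 0.26, 1.94, 0.78, 1.79, -0.89])
0
[[-0.18,-0.03,0.1,0.01,-0.04,0.05,0.3],[-0.36,-0.06,0.19,0.03,-0.08,0.11,0.3],[-0.54,-0.09,0.29,0.04,-0.13,0.16,0.3],[-0.72,-0.13,0.38,0.06,-0.17,0.22,0.3],[-0.9,-0.16,0.48,0.07,-0.21,0.27,0.3]]
[[-0.18,-0.03,0.09,0.01,-0.04,0.05,0.3],[-0.29,-0.05,0.16,0.02,-0.07,0.09,0.3]]
1
[[-0.02,-0.1,0.1,0.01,0.0,0.19,0.3],[-0.03,-0.21,0.21,0.01,-0.01,0.37,0.3],[-0.05,-0.31,0.32,0.02,-0.02,0.56,0.3],[-0.06,-0.42,0.42,0.03,-0.02,0.75,0.3],[-0.08,-0.52,0.53,0.03,-0.03,0.94,0.3]]
[[-0.02,-0.1,0.1,0.01,-0.01,0.18,0.3],[-0.03,-0.21,0.21,0.02,-0.01,0.37,0.3],[-0.04,-0.22,0.22,0.02,-0.01,0.39,0.3]]
2
[[-0.01,-0.32,0.14,0.0,0.0,0.06,0.3],[-0.03,-0.64,0.29,0.0,0.0,0.12,0.3],[-0.05,-0.96,0.43,0.0,0.0,0.18,0.3]]
[[-0.02,-0.33,0.15,0.0,0.0,0.06,0.3],[-0.04,-0.65,0.29,0.0,0.0,0.12,0.3],[-0.06,-0.83,0.37,0.0,0.0,0.16,0.3]]
3
[[-0.04,-0.33,-0.11,0.0,0.0,-0.03,0.3],[-0.08,-0.65,-0.23,0.0,0.0,-0.05,0.3],[-0.12,-0.98,-0.35,0.0,0.0,-0.08,0.3]]
[[-0.04,-0.32,-0.11,0.0,0.0,-0.02,0.3],[-0.08,-0.65,-0.23,0.0,0.0,-0.04,0.3],[-0.12,-0.97,-0.34,0.0,0.0,-0.07,0.3]]
[[-0.04,-0.3,-0.11,0.0,0.0,-0.02,0.3]]
[ 0.43670918 -0.18722064  0.17870382] [0.00672234 0.01745527 0.01896981]
```

carry_out([
  [[-0.12,-0.02,0.08,0.01,-0.03,0.04,0.3],[-0.32,-0.06,0.18,0.02,-0.08,0.1,0.3],[-0.54,-0.09,0.29,0.04,-0.13,0.16,0.3],[-0.72,-0.13,0.38,0.06,-0.17,0.22,0.3],[-0.9,-0.16,0.48,0.07,-0.21,0.27,0.3]],
])

```text
time_s: 7.35
position: [0.515, 0.2953, 0.0865]
tcp_rot: [0.846, 0.167, 0.496, -0.1]
wrist_force: [0.8, -0.5, -1.1]
grip_width: 0.708
finger_force: 51.4
```

carry_out([
  [[-0.18,-0.03,0.09,0.01,-0.04,0.05,0.3],[-0.29,-0.05,0.16,0.02,-0.07,0.09,0.3],[-0.29,-0.05,0.16,0.02,-0.07,0.09,0.3]],
])

```text
time_s: 7.6
position: [0.4854, 0.29, 0.1023]
tcp_rot: [0.833, 0.185, 0.51, -0.112]
wrist_force: [-0.2, -0.4, -2.6]
grip_width: 0.714
finger_force: 51.4
```

carry_out([
  [[-0.02,-0.1,0.1,0.01,0,0.19,0.3],[-0.03,-0.21,0.21,0.01,-0.01,0.37,0.3],[-0.05,-0.31,0.32,0.02,-0.02,0.56,0.3],[-0.06,-0.42,0.42,0.03,-0.02,0.75,0.3],[-0.08,-0.52,0.53,0.03,-0.03,0.94,0.3]],
])

```text
time_s: 8.02
position: [0.487, 0.2519, 0.1511]
tcp_rot: [0.788, 0.286, 0.514, -0.182]
wrist_force: [1.5, 0.2, -1.1]
grip_width: 0.708
finger_force: 51.3
```

carry_out([
  [[-0.02,-0.1,0.1,0.01,-0.01,0.18,0.3],[-0.03,-0.21,0.21,0.02,-0.01,0.37,0.3],[-0.04,-0.22,0.22,0.02,-0.01,0.39,0.3],[-0.04,-0.22,0.22,0.02,-0.01,0.39,0.3]],
])

```text
time_s: 8.35
position: [0.4855, 0.2281, 0.1744]
tcp_rot: [0.753, 0.36, 0.499, -0.234]
wrist_force: [-0.1, -0.6, -2.6]
grip_width: 0.71
finger_force: 51.4
```

```bash
python3 - <<'E'
from h import *
log()
from g import *
p,Rr,q=here(); print("foot",p+Rr.apply(f_t),"tilt",lip(p,Rr)[1])
E
```

```text
8.35 [-0.197 -0.183  2.44   1.533  0.948 -0.581] [0.4855 0.2281 0.1744] [ 0.753  0.36   0.499 -0.234] [-0.1 -0.6 -2.6] 0.71 51.4
foot [0.47400722 0.21418917 0.15487443] tilt 12.49656422157223
```

carry_out([
  [[0,-0.1,0.04,0,0,0.02,0.3],[-0.01,-0.35,0.16,0,0,0.07,0.3],[-0.03,-0.64,0.29,0,0,0.12,0.3],[-0.05,-0.96,0.43,0,0,0.18,0.3],[-0.05,-0.96,0.43,0,0,0.18,0.3]],
])

```text
time_s: 8.77
position: [0.4813, 0.1295, 0.2191]
tcp_rot: [0.735, 0.395, 0.488, -0.255]
wrist_force: [0.5, -0.6, -1.8]
grip_width: 0.706
finger_force: 51.5
```

carry_out([
  [[-0.02,-0.3,0.14,0,0,0.06,0.3],[-0.04,-0.6,0.27,0,0,0.12,0.3],[-0.06,-0.83,0.37,0,0,0.16,0.3],[-0.06,-0.83,0.37,0,0,0.16,0.3]],
])

```text
time_s: 9.1
position: [0.4745, 0.048, 0.2552]
tcp_rot: [0.718, 0.427, 0.476, -0.276]
wrist_force: [0.6, -0.2, -1.8]
grip_width: 0.705
finger_force: 52.0
```

carry_out([
  [[-0.02,-0.2,-0.07,0,0,-0.03,0.3],[-0.06,-0.5,-0.18,0,0,-0.05,0.3],[-0.1,-0.8,-0.29,0,0,-0.07,0.3],[-0.12,-0.98,-0.35,0,0,-0.08,0.3],[-0.12,-0.98,-0.35,0,0,-0.08,0.3]],
])

```text
time_s: 9.52
position: [0.4606, -0.0479, 0.2164]
tcp_rot: [0.727, 0.41, 0.48, -0.269]
wrist_force: [0.4, -0.1, -1.8]
grip_width: 0.711
finger_force: 52.0
```

carry_out([
  [[-0.04,-0.32,-0.11,0,0,-0.02,0.3],[-0.08,-0.65,-0.23,0,0,-0.04,0.3],[-0.12,-0.97,-0.34,0,0,-0.07,0.3],[-0.12,-0.97,-0.34,0,0,-0.07,0.3]],
])

```text
time_s: 9.85
position: [0.4489, -0.1463, 0.1823]
tcp_rot: [0.735, 0.397, 0.485, -0.259]
wrist_force: [0.6, 0.3, -1.6]
grip_width: 0.709
finger_force: 52.1
```

```bash
python3 - <<'E'
from h import *
log()
from g import *
p,Rr,q=here(); print("foot",p+Rr.apply(f_t),"tilt",lip(p,Rr)[1])
im=manip.grab_frame("wrist"); t=manip.grab_frame("top")
cv2.imwrite("pics/w4.png",np.hstack([cv2.resize(im,(400,250)),cv2.resize(t[120:280,330:586],(400,250))]))
print(proj("wrist",jar),proj("top",jar),proj("top",p+Rr.apply(f_t+.056*c_t)))
E
```

```text
9.85 [-1.06   0.123  2.124  0.96   1.652 -0.805] [ 0.4489 -0.1463  0.1823] [ 0.735  0.397  0.485 -0.259] [ 0.6  0.3 -1.6] 0.709 52.1
foot [ 0.43873545 -0.16129234  0.16278216] tilt 12.40036873520065
[419.75388706 388.95745711] [438.96155161 223.8971543 ] [445.04554906 241.52846668]
```

View pics/w4.png

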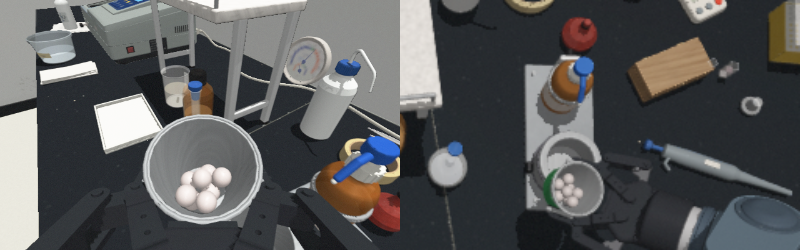

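```bash
cat > m4.py <<'E'
from m3 import *
J=np.array([.488,-.202,.082])
def pp(roll,psi=68,a=18,h=.035,off=.015):
    Rt,t=tool(psi,a,roll); c=Rt.apply(c_t); hc=np.r_[c[:2]/np.linalg.norm(c[:2]),0]
    return tcp_for_lip(J-off*hc+[0,0,h],Rt),Rt
E
python3 - <<'E'
from m4 import *
W=[(p,Rr),pp(80)]; print(run(W,q))
pt=lpath(*W,300)
for x in pt[::75]+[pp(r) for r in(80,90,100,120,140)]:
    L=lip(*x); g=x[0]-.019*x[1].apply([0,0,1]); y=x[1].apply([0,1,0]); print(x[0].round(3),"tilt",round(L[1]),"lip",L[0].round(3),"c",L[2].round(2),"finger low",(g+.045*y).round(3),(g-.045*y).round(3))
e=rows(pt,p,Rr,.3,.8)
print()
e=rows([pp(r) for r in np.arange(80,142,.5)],*e,.3,.56)
E
```

```text
[(np.float64(0.0), np.float64(0.04), [-0.98, 0.39, 1.98, 0.92, 1.73, 0.46])]
[ 0.449 -0.143  0.183] tilt 12 lip [ 0.412 -0.195  0.211] c [-0.12 -0.18  0.98] finger low [ 0.477 -0.182  0.191] [ 0.401 -0.133  0.191]
[ 0.454 -0.142  0.171] tilt 21 lip [ 0.455 -0.201  0.193] c [ 0.13 -0.34  0.93] finger low [ 0.479 -0.183  0.164] [ 0.411 -0.13   0.192]
[ 0.459 -0.14   0.158] tilt 37 lip [ 0.471 -0.198  0.168] c [ 0.34 -0.5   0.8 ] finger low [ 0.476 -0.181  0.138] [ 0.425 -0.131  0.192]
[ 0.464 -0.139  0.145] tilt 54 lip [ 0.477 -0.194  0.142] c [ 0.48 -0.65  0.58] finger low [ 0.471 -0.177  0.115] [ 0.442 -0.134  0.188]
[ 0.469 -0.138  0.133] tilt 71 lip [ 0.479 -0.19   0.117] c [ 0.55 -0.77  0.32] finger low [ 0.464 -0.17   0.096] [ 0.46  -0.139  0.181]
[ 0.472 -0.14   0.137] tilt 79 lip [ 0.48  -0.19   0.117] c [ 0.55 -0.82  0.18] finger low [ 0.46 -0.17  0.1 ] [ 0.47  -0.144  0.186]
[ 0.476 -0.143  0.141] tilt 87 lip [ 0.48  -0.189  0.117] c [ 0.52 -0.85  0.05] finger low [ 0.457 -0.169  0.105] [ 0.481 -0.15   0.189]
[ 0.484 -0.148  0.147] tilt 102 lip [ 0.482 -0.188  0.117] c [ 0.4 
[... 654 characters left out ...]
-0.09,0.3],[0.04,0.01,-0.12,0.28,0.47,-0.14,0.3],[0.05,0.01,-0.14,0.34,0.57,-0.16,0.3]]

[[0.01,-0.01,0.02,0.05,0.11,-0.04,0.3],[0.03,-0.02,0.04,0.09,0.23,-0.08,0.3],[0.04,-0.03,0.06,0.14,0.35,-0.13,0.3],[0.06,-0.04,0.07,0.19,0.47,-0.17,0.3],[0.07,-0.05,0.09,0.24,0.58,-0.21,0.3]]
[[0.02,-0.01,0.01,0.04,0.12,-0.04,0.3],[0.03,-0.02,0.02,0.09,0.24,-0.08,0.3],[0.05,-0.03,0.03,0.14,0.36,-0.12,0.3],[0.07,-0.04,0.04,0.19,0.47,-0.16,0.3],[0.08,-0.06,0.05,0.24,0.59,-0.2,0.3]]
[[0.02,-0.01,0.01,0.04,0.12,-0.04,0.3],[0.04,-0.02,0.02,0.09,0.24,-0.08,0.3],[0.05,-0.03,0.02,0.14,0.36,-0.13,0.3],[0.07,-0.05,0.03,0.18,0.47,-0.17,0.3],[0.08,-0.06,0.03,0.23,0.59,-0.21,0.3]]
[[0.01,0.0,0.0,0.02,0.04,-0.01,0.3]]
```

carry_out([
  [[0.01,0,-0.04,0.09,0.16,-0.05,0.3],[0.03,0.01,-0.07,0.19,0.31,-0.09,0.3],[0.04,0.01,-0.11,0.28,0.47,-0.14,0.3],[0.06,0.01,-0.15,0.38,0.63,-0.18,0.3],[0.07,0.02,-0.19,0.47,0.79,-0.23,0.3]],
])

```text
time_s: 10.37
position: [0.4557, -0.1396, 0.1651]
tcp_rot: [0.803, 0.23, 0.382, -0.396]
wrist_force: [-0.6, 0.7, -2.8]
grip_width: 0.71
finger_force: 51.9
```

carry_out([
  [[0.02,0,-0.03,0.09,0.15,-0.04,0.3],[0.03,0.01,-0.07,0.19,0.31,-0.09,0.3],[0.05,0.01,-0.11,0.28,0.47,-0.14,0.3],[0.06,0.01,-0.15,0.38,0.62,-0.18,0.3],[0.08,0.02,-0.18,0.47,0.78,-0.23,0.3]],
])

```text
time_s: 10.78
position: [0.4636, -0.1375, 0.147]
tcp_rot: [0.822, 0.048, 0.26, -0.505]
wrist_force: [-0.6, -0.1, -1.4]
grip_width: 0.709
finger_force: 51.7
```

```bash
python3 - <<'E'
from h import *
log(); manip.grab_frame("side")
from m4 import *
L=lip(p,Rr); print("lip",L[0].round(4),L[1]); x=pp(90); 
e=rows(lpath((p,Rr),x,300),p,Rr,.3,.7)
print()
e=rows([pp(r) for r in np.arange(90,142,.5)],*e,.3,.56)
E
```

```text
10.78 [-0.99   0.308  2.013  0.913  1.701  0.135] [ 0.4636 -0.1375  0.147 ] [ 0.822  0.048  0.26  -0.505] [-0.6 -0.1 -1.4] 0.709 51.7
lip [ 0.4774 -0.1926  0.1439] 53.60098148114597
[[0.01,0.0,-0.02,0.08,0.14,-0.05,0.3],[0.03,-0.01,-0.03,0.15,0.28,-0.09,0.3],[0.04,-0.01,-0.05,0.23,0.42,-0.14,0.3],[0.06,-0.02,-0.06,0.3,0.56,-0.19,0.3],[0.07,-0.02,-0.08,0.38,0.71,-0.23,0.3]]
[[0.01,-0.01,-0.01,0.07,0.13,-0.05,0.3]]

[[0.02,-0.01,0.01,0.05,0.11,-0.03,0.3],[0.03,-0.02,0.03,0.09,0.22,-0.08,0.3],[0.05,-0.03,0.04,0.14,0.34,-0.12,0.3],[0.06,-0.04,0.05,0.19,0.46,-0.16,0.3],[0.08,-0.05,0.07,0.24,0.58,-0.2,0.3]]
[[0.02,-0.01,0.01,0.04,0.11,-0.04,0.3],[0.03,-0.02,0.02,0.09,0.23,-0.08,0.3],[0.05,-0.04,0.03,0.14,0.35,-0.12,0.3],[0.07,-0.05,0.03,0.19,0.47,-0.16,0.3],[0.08,-0.06,0.04,0.23,0.58,-0.2,0.3]]
[[0.02,-0.01,0.01,0.05,0.12,-0.05,0.3],[0.03,-0.03,0.01,0.1,0.24,-0.09,0.3],[0.05,-0.04,0.01,0.14,0.36,-0.13,0.3]]
```

carry_out([
  [[0.01,0,-0.02,0.08,0.14,-0.05,0.3],[0.03,-0.01,-0.03,0.15,0.28,-0.09,0.3],[0.04,-0.01,-0.05,0.23,0.42,-0.14,0.3],[0.06,-0.02,-0.06,0.3,0.56,-0.19,0.3],[0.07,-0.02,-0.08,0.38,0.71,-0.23,0.3]],
])

```text
time_s: 11.25
position: [0.4706, -0.1401, 0.1396]
tcp_rot: [0.804, -0.12, 0.138, -0.566]
wrist_force: [-1.1, -0.0, -1.2]
grip_width: 0.708
finger_force: 51.6
```

carry_out([
  [[0.01,-0.01,-0.01,0.07,0.13,-0.05,0.3],[0.01,-0.01,-0.01,0.07,0.13,-0.05,0.3],[0.01,-0.01,-0.01,0.07,0.13,-0.05,0.3]],
])

```text
time_s: 11.5
position: [0.4713, -0.1416, 0.1383]
tcp_rot: [0.796, -0.15, 0.117, -0.574]
wrist_force: [0.8, -0.4, -0.9]
grip_width: 0.708
finger_force: 51.6
```

carry_out([
  [[0.02,-0.01,0.01,0.05,0.11,-0.03,0.3],[0.03,-0.02,0.03,0.09,0.22,-0.08,0.3],[0.03,-0.02,0.03,0.09,0.22,-0.08,0.3],[0.05,-0.03,0.04,0.14,0.34,-0.12,0.3],[0.05,-0.03,0.04,0.14,0.34,-0.12,0.3]],
])

```text
time_s: 11.92
position: [0.4763, -0.1457, 0.1425]
tcp_rot: [0.777, -0.23, 0.058, -0.583]
wrist_force: [-0.4, 0.6, -0.3]
grip_width: 0.709
finger_force: 51.7
```

```bash
python3 - <<'E'
from h import *
log()
from m4 import *
L=lip(p,Rr); print("lip",L[0].round(4),L[1])
im=manip.grab_frame("wrist"); t=manip.grab_frame("top"); s=manip.grab_frame("side")
cv2.imwrite("pics/w5.png",np.hstack([cv2.resize(im,(400,250)),cv2.resize(t[160:260,370:530],(400,250))]))
def balls(n,i,box):
    x0,y0,x1,y1=box; h=cv2.cvtColor(i[y0:y1,x0:x1],40); return None
E
```

```text
11.92 [-0.977  0.382  1.953  0.928  1.737  0.844] [ 0.4763 -0.1457  0.1425] [ 0.777 -0.23   0.058 -0.583] [-0.4  0.6 -0.3] 0.709 51.7
lip [ 0.4803 -0.192   0.1184] 87.6726424154539
```

View pics/w5.png

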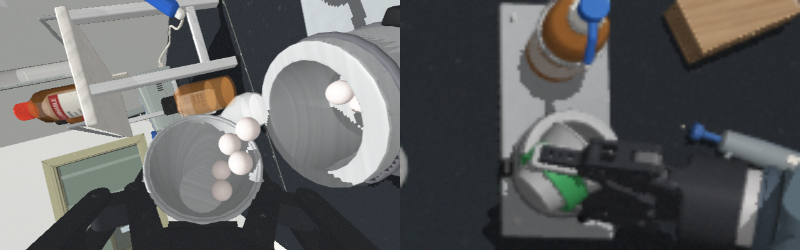

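The wrist half shows balls rolling out over the lip, with at least one over or inside the jar mouth at about (340,92). The lip is well placed, so I'll keep tilting.

carry_out([
  [[0,0,0,0,0,0,0.3],[0,0,0,0,0,0,0.3],[0.01,-0.01,0.01,0.05,0.12,-0.04,0.3],[0.03,-0.02,0.03,0.1,0.24,-0.08,0.3],[0.03,-0.02,0.03,0.1,0.24,-0.08,0.3]],
])

```text
time_s: 12.48
position: [0.4793, -0.1484, 0.1454]
tcp_rot: [0.758, -0.285, 0.015, -0.587]
wrist_force: [-0.2, -0.5, -0.6]
grip_width: 0.71
finger_force: 51.7
```

carry_out([
  [[0.02,-0.01,0.01,0.04,0.11,-0.04,0.3],[0.03,-0.02,0.02,0.09,0.23,-0.08,0.3],[0.05,-0.04,0.03,0.14,0.35,-0.12,0.3],[0.07,-0.05,0.03,0.19,0.47,-0.16,0.3],[0.08,-0.06,0.04,0.23,0.58,-0.2,0.3]],
])

```text
time_s: 12.9
position: [0.487, -0.1541, 0.1489]
tcp_rot: [0.699, -0.41, -0.087, -0.58]
wrist_force: [-0.7, -0.4, -1.8]
grip_width: 0.704
finger_force: 51.7
```

carry_out([
  [[0.02,-0.01,0.01,0.05,0.12,-0.05,0.3],[0.03,-0.03,0.01,0.1,0.24,-0.09,0.3],[0.05,-0.04,0.01,0.14,0.36,-0.13,0.3],[0.05,-0.04,0.01,0.14,0.36,-0.13,0.3],[0.05,-0.04,0.01,0.14,0.36,-0.13,0.3]],
])

```text
time_s: 13.32
position: [0.492, -0.1581, 0.1501]
tcp_rot: [0.652, -0.482, -0.146, -0.567]
wrist_force: [-0.5, 0.6, -1.1]
grip_width: 0.708
finger_force: 51.7
```

```bash
python3 - <<'E'
from h import *
log()
from m4 import *
L=lip(p,Rr); print("lip",L[0].round(4),L[1])
im=manip.grab_frame("wrist"); cv2.imwrite("pics/w6.png",im)
# plan return: straight up, back to roll 80 then prepour-like pose
up=(p+[0,0,.05],Rr); Rt,t=tool(68,22,0); tgt=(tcp_for_foot(np.array([.43,-.17,.2]),Rt),Rt)
print(run([(p,Rr),up,tgt],q)); print(L[0]); e=rows(lpath((p,Rr),up,100),p,Rr,.3,.6);print();rows(lpath(up,tgt,300),*e,.3,.95)
E
```

```text
13.32 [-0.965  0.402  1.902  0.937  1.748  1.572] [ 0.492  -0.1581  0.1501] [ 0.652 -0.482 -0.146 -0.567] [-0.5  0.6 -1.1] 0.708 51.7
lip [ 0.4847 -0.1905  0.1175] 114.37334558013264
[(np.float64(0.0), np.float64(0.0), [-0.96, 0.3, 1.91, 0.95, 1.8, 1.65]), (np.float64(0.0), np.float64(0.09), [-1.04, 0.15, 2.02, 0.86, 1.83, -0.82])]
[ 0.48465256 -0.1904749   0.11750717]
[[0.0,0.0,0.25,0.0,0.0,0.0,0.3],[0.0,0.0,0.49,0.0,0.0,0.0,0.3],[0.0,0.0,0.5,0.0,0.0,0.0,0.3]]

[[-0.03,0.0,0.01,-0.08,-0.19,0.08,0.3],[-0.05,0.0,0.02,-0.16,-0.38,0.15,0.3],[-0.08,0.01,0.03,-0.24,-0.57,0.23,0.3],[-0.1,0.01,0.04,-0.32,-0.76,0.3,0.3],[-0.13,0.01,0.05,-0.4,-0.95,0.38,0.3]]
[[-0.02,0.0,0.01,-0.08,-0.19,0.08,0.3],[-0.05,0.0,0.02,-0.16,-0.38,0.15,0.3],[-0.08,0.01,0.02,-0.24,-0.57,0.23,0.3],[-0.1,0.01,0.03,-0.32,-0.76,0.3,0.3],[-0.13,0.01,0.04,-0.4,-0.95,0.38,0.3]]
[[-0.02,0.0,0.01,-0.07,-0.19,0.08,0.3],[-0.05,0.0,0.02,-0.15,-0.38,0.15,0.3],[-0.08,0.01,0.03,-0.23,-0.58,0.23,0.3],[-0.1,0.01,0.04,-0.31,-0.77,0.31,0.3],[-0.13,0.01,0.05,-0.39,-0.96,0.38,0.3]]
[[-0.02,0.0,0.01,-0.08,-0.19,0.08,0.3],[-0.05,0.0,0.02,-0.16,-0.38,0.15,0.3],[-0.07,0.01,0.03,-0.24,-0.57,0.23,0.3],[-0.1,0.01,0.04,-0.32,-0.76,0.3,0.3],[-0.13,0.01,0.05,-0.4,-0.95,0.38,0.3]]
[[-0.02,0.0,0.01,-0.08,-0.19,0.07,0.3],[-0.03,0.0,0.01,-0.11,-0.26,0.1,0.3]]
```

View pics/w6.png

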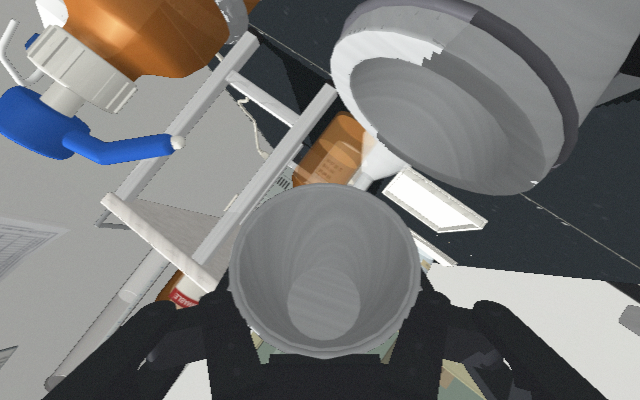

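The wrist view shows the cup empty, with no balls inside. I've used all 10 picture views, so from here I check numerically. First I return the cup upright while planning the placing.

carry_out([
  [[0,0,0.15,0,0,0,0.3],[0,0,0.35,0,0,0,0.3],[0,0,0.5,0,0,0,0.3],[0,0,0.5,0,0,0,0.3]],
])

```text
time_s: 13.7
position: [0.4927, -0.159, 0.2026]
tcp_rot: [0.653, -0.481, -0.145, -0.566]
wrist_force: [-0.3, -0.0, -0.9]
grip_width: 0.706
finger_force: 51.8
```

carry_out([
  [[-0.03,0,0.01,-0.08,-0.19,0.08,0.3],[-0.05,0,0.02,-0.16,-0.38,0.15,0.3],[-0.08,0.01,0.03,-0.24,-0.57,0.23,0.3],[-0.1,0.01,0.04,-0.32,-0.76,0.3,0.3],[-0.13,0.01,0.05,-0.4,-0.95,0.38,0.3]],
])

```text
time_s: 14.12
position: [0.4785, -0.1567, 0.2041]
tcp_rot: [0.768, -0.273, 0.014, -0.58]
wrist_force: [-0.2, -0.3, -0.4]
grip_width: 0.705
finger_force: 51.8
```

carry_out([
  [[-0.02,0,0.01,-0.08,-0.19,0.08,0.3],[-0.05,0,0.02,-0.16,-0.38,0.15,0.3],[-0.08,0.01,0.02,-0.24,-0.57,0.23,0.3],[-0.1,0.01,0.03,-0.32,-0.76,0.3,0.3],[-0.13,0.01,0.04,-0.4,-0.95,0.38,0.3]],
])

```text
time_s: 14.53
position: [0.4655, -0.1557, 0.2081]
tcp_rot: [0.819, -0.043, 0.174, -0.545]
wrist_force: [-1.4, 0.1, -1.2]
grip_width: 0.704
finger_force: 51.9
```

carry_out([
  [[-0.02,0,0.01,-0.07,-0.19,0.08,0.3],[-0.05,0,0.02,-0.15,-0.38,0.15,0.3],[-0.08,0.01,0.03,-0.23,-0.58,0.23,0.3],[-0.1,0.01,0.04,-0.31,-0.77,0.31,0.3],[-0.13,0.01,0.05,-0.39,-0.96,0.38,0.3]],
])

```text
time_s: 14.95
position: [0.4527, -0.1548, 0.2132]
tcp_rot: [0.801, 0.192, 0.32, -0.468]
wrist_force: [-0.4, -0.5, -0.2]
grip_width: 0.707
finger_force: 52.0
```

carry_out([
  [[-0.02,0,0.01,-0.08,-0.19,0.08,0.3],[-0.05,0,0.02,-0.16,-0.38,0.15,0.3],[-0.07,0.01,0.03,-0.24,-0.57,0.23,0.3],[-0.1,0.01,0.04,-0.32,-0.76,0.3,0.3],[-0.13,0.01,0.05,-0.4,-0.95,0.38,0.3]],
])

```text
time_s: 15.37
position: [0.4395, -0.1537, 0.2182]
tcp_rot: [0.719, 0.41, 0.438, -0.35]
wrist_force: [0.6, -0.1, -1.8]
grip_width: 0.709
finger_force: 52.1
```

```bash
python3 - <<'E'
from h import *
log()
from m4 import *
L=lip(p,Rr); print("foot",(p+Rr.apply(f_t)).round(4),L[1])
for psi in(30,45,60,75):
  for xy in((.455,.175),(.445,.19)):
    W=[(p,Rr),mk([.46,.0,.24],70,25),mk([*xy,.2],psi,30),mk([*xy,.05],psi,35.6),mk([*xy,.004],psi,35.6)]
    r=run(W,q); print(psi,xy,[ (round(float(x[0]),4),round(float(x[1]),2)) for x in r],r[-1][2])
E
```

```text
15.37 [-1.035  0.163  2.006  0.865  1.834 -0.671] [ 0.4395 -0.1537  0.2182] [ 0.719  0.41   0.438 -0.35 ] [ 0.6 -0.1 -1.8] 0.709 52.1
foot [ 0.4292 -0.1684  0.1985] 15.82233409082433
30 (0.455, 0.175) [(0.0, 0.01), (0.0001, 0.06), (0.0002, 0.03), (0.0, 0.01)] [-0.1, 0.12, 2.48, 2.08, 0.58, -0.99]
30 (0.445, 0.19) [(0.0, 0.01), (0.0005, 0.06), (0.0008, 0.04), (0.0, 0.01)] [-0.05, 0.11, 2.5, 2.15, 0.56, -1.02]
45 (0.455, 0.175) [(0.0, 0.01), (0.0, 0.04), (0.0, 0.02), (0.0, 0.01)] [-0.22, 0.16, 2.43, 1.67, 0.76, -0.88]
45 (0.445, 0.19) [(0.0, 0.01), (0.0, 0.04), (0.0, 0.02), (0.0, 0.01)] [-0.17, 0.15, 2.45, 1.72, 0.74, -0.89]
60 (0.455, 0.175) [(0.0, 0.01), (0.0, 0.02), (0.0, 0.02), (0.0, 0.01)] [-0.27, 0.23, 2.35, 1.39, 0.93, -0.86]
60 (0.445, 0.19) [(0.0, 0.01), (0.0, 0.02), (0.0, 0.02), (0.0, 0.01)] [-0.24, 0.21, 2.37, 1.42, 0.91, -0.86]
75 (0.455, 0.175) [(0.0, 0.01), (0.0, 0.02), (0.0, 0.01), (0.0, 0.0)] [-0.29, 0.3, 2.24, 1.17, 1.08, -0.88]
75 (0.445, 0.19) [(0.0, 0.01), (0.0, 0.02), (0.0, 0.01), (0.0, 0.0)] [-0.26, 0.28, 2.26, 1.19, 1.07, -0.88]
```

```bash
python3 - <<'E'
from m4 import *
xy=(.447,.185)
W=[(p,Rr),mk([.46,.0,.24],68,25),mk([*xy,.2],60,30),mk([*xy,.06],60,35.6),mk([*xy,.012],60,35.6)]
e=(p,Rr)
for k,s in zip(range(4),(.8,.8,.8,.3)):
    print(k); e=rows(lpath(W[k],W[k+1],300),*e,.3,s)
E
```

```text
0
[[0.05,0.32,0.08,-0.04,-0.04,0.02,0.3],[0.1,0.64,0.15,-0.08,-0.08,0.04,0.3],[0.16,0.96,0.23,-0.11,-0.12,0.06,0.3]]
[[0.05,0.32,0.08,-0.04,-0.04,0.02,0.3],[0.1,0.64,0.15,-0.08,-0.08,0.04,0.3],[0.12,0.75,0.18,-0.09,-0.09,0.05,0.3]]
1
[[-0.02,0.32,-0.07,-0.03,0.01,-0.05,0.3],[-0.04,0.64,-0.15,-0.05,0.02,-0.1,0.3],[-0.05,0.97,-0.22,-0.08,0.03,-0.14,0.3]]
[[-0.02,0.32,-0.07,-0.03,0.02,-0.05,0.3],[-0.04,0.64,-0.14,-0.05,0.03,-0.1,0.3],[-0.05,0.88,-0.2,-0.07,0.04,-0.13,0.3]]
2
[[0.0,0.0,-0.33,-0.04,0.02,0.0,0.3],[0.0,0.01,-0.66,-0.08,0.04,0.0,0.3],[0.0,0.01,-1.0,-0.11,0.06,0.0,0.3]]
[[0.01,0.0,-0.33,-0.04,0.03,0.0,0.3],[0.01,0.0,-0.42,-0.05,0.03,0.0,0.3]]
3
[[0.0,0.0,-0.12,0.0,0.0,0.0,0.3],[0.0,0.0,-0.25,0.0,0.0,0.0,0.3],[0.0,0.0,-0.37,0.0,0.0,0.0,0.3],[0.0,0.0,-0.48,0.0,0.0,0.0,0.3]]
```

carry_out([
  [[0.05,0.32,0.08,-0.04,-0.04,0.02,0.3],[0.1,0.64,0.15,-0.08,-0.08,0.04,0.3],[0.16,0.96,0.23,-0.11,-0.12,0.06,0.3]],
])

```text
time_s: 15.62
position: [0.4558, -0.0571, 0.2413]
tcp_rot: [0.71, 0.443, 0.442, -0.324]
wrist_force: [0.4, -0.1, -0.8]
grip_width: 0.707
finger_force: 52.0
```

carry_out([
  [[0.05,0.32,0.08,-0.04,-0.04,0.02,0.3],[0.1,0.64,0.15,-0.08,-0.08,0.04,0.3],[0.12,0.75,0.18,-0.09,-0.09,0.05,0.3]],
])

```text
time_s: 15.87
position: [0.4671, 0.0203, 0.2598]
tcp_rot: [0.699, 0.472, 0.443, -0.303]
wrist_force: [0.6, -0.7, -0.8]
grip_width: 0.707
finger_force: 52.1
```

carry_out([
  [[-0.02,0.32,-0.07,-0.03,0.01,-0.05,0.3],[-0.04,0.64,-0.15,-0.05,0.02,-0.1,0.3],[-0.05,0.97,-0.22,-0.08,0.03,-0.14,0.3]],
])

```text
time_s: 16.12
position: [0.4626, 0.1145, 0.2368]
tcp_rot: [0.728, 0.45, 0.439, -0.275]
wrist_force: [1.7, -0.0, -1.0]
grip_width: 0.706
finger_force: 52.1
```

carry_out([
  [[-0.02,0.32,-0.07,-0.03,0.02,-0.05,0.3],[-0.04,0.64,-0.14,-0.05,0.03,-0.1,0.3],[-0.05,0.88,-0.2,-0.07,0.04,-0.13,0.3],[-0.05,0.88,-0.2,-0.07,0.04,-0.13,0.3],[-0.05,0.88,-0.2,-0.07,0.04,-0.13,0.3]],
])

```text
time_s: 16.53
position: [0.4568, 0.2031, 0.2169]
tcp_rot: [0.751, 0.432, 0.431, -0.252]
wrist_force: [-0.3, -0.0, -1.5]
grip_width: 0.708
finger_force: 52.1
```

```bash
python3 - <<'E'
from h import *
log()
t=manip.grab_frame("top")
t0=cv2.imread("pics/top0.png")
d=cv2.absdiff(t,t0).max(2)
# balls: bright pinkish-white; compare with start picture inside jar and around the stand
b=t[...,0].astype(int);r=t[...,2].astype(int)
m=((r-b>8)&(t.min(2)>120)&(d>20)).astype(np.uint8)
k,l,s,c=cv2.connectedComponentsWithStats(m)
print([(s[i].tolist(),c[i].round(1).tolist()) for i in range(1,k) if s[i][4]>5])
print("diff near stand",[(x[:5].tolist()) for x in cv2.connectedComponentsWithStats((d[130:280,380:520]>30).astype(np.uint8))[2][1:] if x[4]>4])
from m4 import *
L=lip(p,Rr); print("foot",(p+Rr.apply(f_t)).round(4),L[1])
xy=(.447,.185); W=[(p,Rr),mk([*xy,.06],60,35.6),mk([*xy,.012],60,35.6)]
e=(p,Rr)
for k,s in zip(range(2),(.8,.3)):
    print(k); e=rows(lpath(W[k],W[k+1],300),*e,.3,s)
E
```

```text
16.53 [-0.295 -0.348  2.404  1.174  1.155 -0.332] [0.4568 0.2031 0.2169] [ 0.751  0.432  0.431 -0.252] [-0.3 -0.  -1.5] 0.708 52.1
[([253, 198, 28, 16, 196], [266.3, 203.2]), ([428, 215, 6, 4, 15], [430.7, 216.7]), ([436, 216, 10, 9, 35], [440.6, 219.8]), ([258, 220, 7, 5, 7], [261.0, 222.4]), ([442, 227, 6, 5, 18], [444.9, 229.0])]
diff near stand [[48, 85, 6, 6, 22], [55, 85, 12, 11, 59], [45, 95, 6, 6, 15], [61, 97, 8, 6, 21], [57, 104, 3, 5, 7], [0, 134, 7, 16, 76]]
foot [0.4472 0.1846 0.2002] 5.614996768908365
0
[[0.0,0.0,-0.33,-0.04,0.02,0.0,0.3],[0.0,0.01,-0.67,-0.08,0.04,0.0,0.3],[0.0,0.01,-1.0,-0.12,0.06,0.0,0.3]]
[[0.0,0.01,-0.33,-0.04,0.02,0.0,0.3],[0.0,0.01,-0.42,-0.05,0.02,0.0,0.3]]
1
[[0.0,0.0,-0.12,0.0,0.0,0.0,0.3],[0.0,0.0,-0.25,0.0,0.0,0.0,0.3],[0.0,0.0,-0.37,0.0,0.0,0.0,0.3],[0.0,0.0,-0.48,0.0,0.0,0.0,0.3]]
```

The image has changed only inside the jar mouth and nowhere else on the stand. Placing now.

carry_out([
  [[0,0,-0.25,-0.04,0.02,0,0.3],[0,0.01,-0.6,-0.08,0.04,0,0.3],[0,0.01,-1,-0.12,0.06,0,0.3],[0,0.01,-1,-0.12,0.06,0,0.3]],
])

```text
time_s: 16.92
position: [0.454, 0.2025, 0.1101]
tcp_rot: [0.769, 0.437, 0.401, -0.239]
wrist_force: [-2.2, 0.6, -2.3]
grip_width: 0.707
finger_force: 52.2
```

carry_out([
  [[0,0,-0.2,-0.03,0.02,0,0.3],[0,0.01,-0.4,-0.05,0.02,0,0.3],[0,0.01,-0.6,-0.05,0.02,0,0.3],[0,0.01,-0.75,-0.05,0.02,0,0.3],[0,0.01,-0.82,-0.05,0.02,0,0.3]],
])

```text
time_s: 17.33
position: [0.4592, 0.2027, 0.0365]
tcp_rot: [0.771, 0.443, 0.398, -0.226]
wrist_force: [-0.2, -0.1, -1.2]
grip_width: 0.704
finger_force: 52.2
```

```bash
python3 - <<'E'
from h import *
manip.grab_frame("side");manip.grab_frame("side")
log()
from m4 import *
L=lip(p,Rr); print("foot",(p+Rr.apply(f_t)).round(4),L[1],L[2].round(3))
E
```

```text
17.43 [-0.253  0.154  2.376  1.38   0.922 -0.808] [0.4589 0.203  0.0368] [ 0.771  0.443  0.397 -0.227] [ 0.1  0.2 -0.5] 0.708 52.1
foot [0.4477 0.1843 0.0215] 0.3700734380208319 [-0.006  0.002  1.   ]
```

carry_out([
  [[0,0,-0.05,0,0,0,0.3],[0,0,-0.1,0,0,0,0.3],[0,0,-0.14,0,0,0,0.3],[0,0,-0.15,0,0,0,0.3],[0,0,-0.15,0,0,0,0.3]],
])

```text
time_s: 17.85
position: [0.458, 0.2039, 0.0211]
tcp_rot: [0.771, 0.444, 0.397, -0.227]
wrist_force: [-0.4, -0.2, -1.7]
grip_width: 0.714
finger_force: 52.1
```

carry_out([
  [[0,0,-0.01,0,0,0,0.3],[0,0,-0.02,0,0,0,0.3],[0,0,-0.02,0,0,0,0.3]],
])

```text
time_s: 18.1
position: [0.4581, 0.2039, 0.0192]
tcp_rot: [0.771, 0.444, 0.397, -0.227]
wrist_force: [-0.1, -0.1, -0.1]
grip_width: 0.712
finger_force: 52.1
```

carry_out([
  [[0,0,-0.01,0,0,0,0.3],[0,0,-0.01,0,0,0,0.3]],
])

```text
time_s: 18.27
position: [0.4584, 0.2043, 0.0191]
tcp_rot: [0.77, 0.444, 0.398, -0.228]
wrist_force: [-3.6, -1.7, 6.6]
grip_width: 0.71
finger_force: 51.4
```

carry_out([
  [[0,0,0,0,0,0,0.6],[0,0,0,0,0,0,0.75],[0,0,0,0,0,0,0.9],[0,0,0,0,0,0,1],[0,0,0,0,0,0,1]],
])

```text
time_s: 18.68
position: [0.4581, 0.2039, 0.0181]
tcp_rot: [0.771, 0.444, 0.397, -0.227]
wrist_force: [0.9, -0.2, -0.4]
grip_width: 0.997
finger_force: 0.0
```

carry_out([
  [[0,0,0,0,0,0,1],[0,0,0,0,0,0,1],[0,0,0,0,0,0,1],[0,0,0,0,0,0,1]],
])

```text
time_s: 19.02
position: [0.458, 0.2039, 0.0181]
tcp_rot: [0.771, 0.444, 0.397, -0.227]
wrist_force: [-0.5, 0.3, 0.2]
grip_width: 0.998
finger_force: 0.0
```

```bash
python3 - <<'E'
from h import *
log()
from m4 import *
t=Rr.apply([0,0,1]); y=Rr.apply([0,1,0]); print("t",t.round(3))
# lateral check of the cup rim between fingers from the wrist view (bright grey ring vs dark)
print("rim px",proj("wrist",p+Rr.apply(f_t)+[0,0,.056]))
W=[(p,Rr),(p-.14*t+[0,0,.02],Rr)]; print(run(W,q)); e=rows(lpath(*W,200),p,Rr,1,.5)
E
```

```text
19.02 [-0.251  0.218  2.365  1.418  0.912 -0.873] [0.458  0.2039 0.0181] [ 0.771  0.444  0.397 -0.227] [-0.5  0.3  0.2] 0.998 0.0
t [ 0.41   0.702 -0.582]
rim px [324.35224132 266.07570101]
[(np.float64(0.0), np.float64(0.02), [-0.62, -0.29, 2.53, 1.02, 1.26, -0.62])]
[[-0.08,-0.13,0.14,0.0,0.0,0.0,1],[-0.16,-0.27,0.28,0.0,0.0,0.0,1],[-0.23,-0.4,0.41,0.0,0.0,0.0,1],[-0.31,-0.53,0.55,0.0,0.0,0.0,1],[-0.39,-0.67,0.69,0.0,0.0,0.0,1]]
[[-0.08,-0.13,0.14,0.0,0.0,0.0,1],[-0.16,-0.26,0.27,0.0,0.0,0.0,1],[-0.18,-0.31,0.33,0.0,0.0,0.0,1]]
```

carry_out([
  [[-0.05,-0.09,0.08,0,0,0,1],[-0.13,-0.22,0.2,0,0,0,1],[-0.21,-0.37,0.33,0,0,0,1],[-0.3,-0.52,0.5,0,0,0,1],[-0.39,-0.67,0.69,0,0,0,1]],
])

```text
time_s: 19.43
position: [0.4179, 0.1366, 0.0872]
tcp_rot: [0.771, 0.444, 0.396, -0.228]
wrist_force: [0.4, -0.3, -0.3]
grip_width: 0.999
finger_force: 0.0
```

carry_out([
  [[-0.08,-0.13,0.2,0,0,0,1],[-0.14,-0.26,0.45,0,0,0,1],[-0.14,-0.31,0.7,0,0,0,1],[-0.1,-0.31,0.9,0,0,0,1]],
])

```text
time_s: 19.77
position: [0.4091, 0.1047, 0.1787]
tcp_rot: [0.771, 0.443, 0.397, -0.225]
wrist_force: [0.3, -0.1, -0.4]
grip_width: 1.002
finger_force: 0.0
```

```bash
python3 - <<'E'
from h import *
log()
t=manip.grab_frame("top"); s=manip.grab_frame("side"); cv2.imwrite("pics/t9.png",t); cv2.imwrite("pics/s9.png",s)
for n,i in(("top",t),("side",s)):
    g=cv2.inRange(cv2.cvtColor(i,40),(40,80,40),(85,255,255)); k,l,st,ce=cv2.connectedComponentsWithStats(g)
    print(n,[(st[j].tolist(),ce[j].round(1).tolist()) for j in range(1,k) if st[j][4]>15])
    print("expected sleeve/rim",proj(n,[.447,.185,.029]).round(1),proj(n,[.447,.185,.06]).round(1))
# nozzle plan
from m4 import *
N=np.array([.6037,-.2222,.178]); print(proj("top",N),proj("side",N))
h=cv2.inRange(cv2.cvtColor(t,40),(100,90,60),(125,255,255)); ys,xs=np.nonzero(h[150:195,430:465]); print("blue rows", [(int(v)+150,int(xs[ys==v].min())+430,int(xs[ys==v].max())+430) for v in np.unique(ys)])
for psi in(30,45,60,75):
  for a in(15,30,40,60):
    for roll in(0,90):
      Rt,tt=tool(psi,a,roll); X=N+.006*tt+[0,0,.06]; c,j=ik(X,Rt,[q]); c2,j2=ik(X-[0,0,.06],Rt,[j]); print(psi,a,roll,c<1e-7,c2<1e-7,j2.round(2))
E
```

```text
19.77 [-0.604 -0.439  2.501  0.982  1.345 -0.451] [0.4091 0.1047 0.1787] [ 0.771  0.443  0.397 -0.225] [ 0.3 -0.1 -0.4] 1.002 0.0
top [([70, 125, 9, 4, 26], [74.2, 126.2]), ([89, 127, 9, 3, 24], [92.8, 128.0])]
expected sleeve/rim [277.3 268. ] [276.  266.9]
side [([330, 273, 29, 17, 228], [343.6, 283.1]), ([22, 289, 45, 27, 150], [43.3, 301.3])]
expected sleeve/rim [345.6 274.3] [346.3 263.2]
[448.06346885 162.30477766] [336.30229224 125.66251193]
blue rows [(156, 445, 450), (157, 444, 451), (158, 444, 452), (159, 442, 453), (160, 442, 453), (161, 442, 454), (162, 441, 453), (163, 441, 453), (164, 441, 453), (165, 441, 453), (166, 442, 451), (167, 443, 450), (168, 444, 449), (169, 445, 448), (170, 445, 448), (171, 445, 448), (172, 445, 448), (173, 445, 448), (174, 445, 448), (175, 445, 448), (176, 445, 448), (177, 445, 447), (178, 445, 447), (179, 444, 447), (180, 444, 447), (181, 444, 447), (182, 444, 447), (183, 444, 447), (184, 443, 446), (185, 444, 445)]
30 15 0 True True [-0.93  0.32  1.98  1.45  1.31 -0.7 ]
30 15 90 True True [-0.93  0.32  1.98  1.45  1.31  0.87]
30 30 0 True 
[... 981 characters left out ...]
.67  0.95  1.56  0.94]
60 40 0 True True [-0.83  0.38  1.67  0.83  1.47 -0.56]
60 40 90 True True [-0.83  0.38  1.67  0.83  1.47  1.01]
60 60 0 True True [-0.73  0.3   1.67  0.53  1.33 -0.37]
60 60 90 True True [-0.73  0.3   1.67  0.53  1.33  1.2 ]
75 15 0 True True [-0.86  0.65  1.49  1.    1.89 -0.75]
75 15 90 True True [-0.86  0.65  1.49  1.    1.89  0.82]
75 30 0 True True [-0.83  0.55  1.52  0.84  1.74 -0.72]
75 30 90 True True [-0.83  0.55  1.52  0.84  1.74  0.85]
75 40 0 True True [-0.8   0.48  1.54  0.72  1.64 -0.68]
75 40 90 True True [-0.8   0.48  1.54  0.72  1.64  0.89]
75 60 0 True True [-0.71  0.37  1.58  0.47  1.45 -0.57]
75 60 90 True True [-0.71  0.37  1.58  0.47  1.45  1.  ]
```

```bash
python3 - <<'E'
from m4 import *
N=np.array([.6037,-.2222,.178])
def tp(pos,psi,a): return np.array(pos),tool(psi,a,0)[0]
W=[(p,Rr),tp([.42,.0,.3],60,45),tp([.47,-.15,.3],50,60),tp(N+[0,0,.1],45,80),tp(N+[0,0,.012],45,80)]
[print(x) for x in run(W,q)]
e=(p,Rr)
for k,s in zip(range(4),(.85,.85,.85,.5)):
    print(k); e=rows(lpath(W[k],W[k+1],300),*e,0,s)
E
```

```text
(np.float64(0.0), np.float64(0.01), [-0.75, -0.5, 2.24, 0.76, 1.61, -0.28])
(np.float64(0.0), np.float64(0.01), [-0.81, -0.25, 1.99, 0.52, 1.48, -0.18])
(np.float64(0.0), np.float64(0.02), [-0.6, 0.16, 1.58, 0.17, 1.37, 0.16])
(np.float64(0.0), np.float64(0.01), [-0.6, 0.23, 1.66, 0.18, 1.22, 0.13])
0
[[0.02,-0.23,0.26,-0.06,0.04,0.0,0],[0.04,-0.46,0.53,-0.11,0.08,0.0,0],[0.06,-0.69,0.79,-0.17,0.12,0.0,0]]
[[0.02,-0.23,0.27,-0.06,0.04,0.01,0],[0.03,-0.35,0.41,-0.09,0.06,0.01,0]]
1
[[0.11,-0.34,0.0,-0.09,0.06,-0.08,0],[0.22,-0.67,0.0,-0.18,0.12,-0.15,0]]
[[0.11,-0.34,0.0,-0.09,0.07,-0.07,0],[0.23,-0.67,0.0,-0.19,0.13,-0.15,0],[0.28,-0.83,0.0,-0.23,0.16,-0.18,0]]
2
[[0.3,-0.17,-0.06,-0.11,0.11,-0.04,0],[0.61,-0.34,-0.11,-0.22,0.21,-0.08,0],[0.92,-0.5,-0.16,-0.34,0.31,-0.12,0]]
[[0.31,-0.17,-0.05,-0.11,0.11,-0.04,0],[0.42,-0.23,-0.06,-0.15,0.14,-0.05,0]]
3
[[0.0,0.0,-0.21,0.0,0.0,0.0,0],[0.0,0.0,-0.41,0.0,0.0,0.0,0],[0.0,0.0,-0.62,0.0,0.0,0.0,0],[0.0,0.0,-0.83,0.0,0.0,0.0,0],[0.0,0.0,-0.88,0.0,0.0,0.0,0]]
```

carry_out([
  [[0.02,-0.15,0.26,-0.06,0.04,0,0],[0.04,-0.4,0.53,-0.11,0.08,0,0],[0.06,-0.69,0.79,-0.17,0.12,0,0]],
])

```text
time_s: 20.12
position: [0.4138, 0.0374, 0.2556]
tcp_rot: [0.792, 0.454, 0.351, -0.207]
wrist_force: [1.9, -0.8, -0.4]
grip_width: 0.611
finger_force: 0.0
```

carry_out([
  [[0.02,-0.23,0.27,-0.06,0.04,0.01,0],[0.03,-0.35,0.41,-0.09,0.06,0.01,0]],
])

```text
time_s: 20.28
position: [0.4191, -0.0004, 0.2999]
tcp_rot: [0.801, 0.461, 0.329, -0.193]
wrist_force: [0.9, 0.6, -0.7]
grip_width: 0.297
finger_force: 0.0
```

carry_out([
  [[0.11,-0.34,0,-0.09,0.06,-0.08,0],[0.22,-0.67,0,-0.18,0.12,-0.15,0]],
])

```text
time_s: 20.45
position: [0.4402, -0.0665, 0.2968]
tcp_rot: [0.837, 0.437, 0.287, -0.158]
wrist_force: [0.6, 0.5, -0.2]
grip_width: 0.005
finger_force: 0.0
```

carry_out([
  [[0.11,-0.34,0,-0.09,0.07,-0.07,0],[0.23,-0.67,0,-0.19,0.13,-0.15,0],[0.28,-0.83,0,-0.23,0.16,-0.18,0]],
])

```text
time_s: 20.7
position: [0.469, -0.1505, 0.2963]
tcp_rot: [0.876, 0.406, 0.232, -0.112]
wrist_force: [-1.0, 0.5, 0.5]
grip_width: -0.003
finger_force: 0.0
```

carry_out([
  [[0.3,-0.17,-0.06,-0.11,0.11,-0.04,0],[0.61,-0.34,-0.11,-0.22,0.21,-0.08,0],[0.92,-0.5,-0.16,-0.34,0.31,-0.12,0]],
])

```text
time_s: 20.95
position: [0.5609, -0.1991, 0.2791]
tcp_rot: [0.911, 0.388, 0.126, -0.059]
wrist_force: [-0.2, -0.7, 1.0]
grip_width: -0.003
finger_force: 0.0
```

carry_out([
  [[0.31,-0.17,-0.05,-0.11,0.11,-0.04,0],[0.42,-0.23,-0.06,-0.15,0.14,-0.05,0],[0.42,-0.23,-0.06,-0.15,0.14,-0.05,0],[0.42,-0.23,-0.06,-0.15,0.14,-0.05,0]],
])

```text
time_s: 21.28
position: [0.6018, -0.2203, 0.2728]
tcp_rot: [0.921, 0.379, 0.079, -0.038]
wrist_force: [-0.4, -0.7, -0.6]
grip_width: 0.003
finger_force: 0.0
```

```bash
python3 - <<'E'
from h import *
K,T,_=cal("wrist"); w=manip.grab_frame("wrist")
log()
N=np.array([.6037,-.2222,.178]); print("pred",proj("wrist",N).round(1))
h=cv2.inRange(cv2.cvtColor(w,40),(100,110,60),(125,255,255)); k,l,st,ce=cv2.connectedComponentsWithStats(h)
big=[(st[j].tolist(),ce[j].round(1).tolist(),j) for j in range(1,k) if st[j][4]>100]; print(big)
# erode to drop the thin throat, keep the round cap
for x in big:
    m=cv2.morphologyEx((l==x[2]).astype(np.uint8),cv2.MORPH_OPEN,cv2.getStructuringElement(2,(21,21))); c,_=cv2.findContours(m,0,1)
    for q in c: (u,v),r=cv2.minEnclosingCircle(q); print("cap",u,v,r,onz("wrist",u,v,.174).round(4))
print("other views: side blue")
E
```

```text
21.33 [-0.599  0.158  1.588  0.178  1.374  0.159] [ 0.6012 -0.2205  0.2735] [ 0.921  0.379  0.08  -0.038] [-0.3  0.1 -0.5] 0.002 0.0
pred [329.3 221.7]
[([64, 114, 29, 26, 602], [78.1, 126.6], 1), ([288, 203, 57, 41, 1066], [321.5, 222.5], 3)]
cap 78.5 126.5 14.57748031616211 [ 0.5152 -0.0225  0.174 ]
cap 328.2437744140625 218.44175720214844 15.768430709838867 [ 0.6045 -0.2202  0.174 ]
other views: side blue
```

carry_out([
  [[0.03,-0.01,-0.2,0,0,0,0],[0.03,-0.01,-0.45,0,0,0,0],[0.03,-0.01,-0.7,0,0,0,0],[0.03,-0.01,-0.84,0,0,0,0],[0.03,-0.01,-0.84,0,0,0,0]],
])

```text
time_s: 21.75
position: [0.602, -0.2209, 0.1869]
tcp_rot: [0.922, 0.378, 0.078, -0.04]
wrist_force: [0.0, -0.2, -0.7]
grip_width: 0.002
finger_force: 0.0
```

carry_out([
  [[0,0,-0.03,0,0,0,0],[0,0,-0.06,0,0,0,0],[0,0,-0.1,0,0,0,0],[0,0,-0.12,0,0,0,0],[0,0,-0.12,0,0,0,0]],
])

```text
time_s: 22.17
position: [0.6052, -0.2223, 0.1795]
tcp_rot: [0.921, 0.379, 0.08, -0.036]
wrist_force: [0.1, -0.2, 0.2]
grip_width: 0.004
finger_force: 0.1
```

carry_out([
  [[0,0,-0.02,0,0,0,0],[0,0,-0.04,0,0,0,0],[0,0,-0.04,0,0,0,0]],
])

```text
time_s: 22.42
position: [0.6054, -0.2223, 0.1756]
tcp_rot: [0.921, 0.379, 0.08, -0.036]
wrist_force: [-1.2, -0.4, 3.6]
grip_width: 0.002
finger_force: 1.7
```

carry_out([
  [[0,0,-0.02,0,0,0,0],[0,0,-0.04,0,0,0,0],[0,0,-0.05,0,0,0,0],[0,0,-0.05,0,0,0,0]],
])

```text
time_s: 22.75
position: [0.6054, -0.2224, 0.1712]
tcp_rot: [0.921, 0.379, 0.081, -0.036]
wrist_force: [-2.3, 0.6, 6.5]
grip_width: -0.001
finger_force: 3.3
```

carry_out([
  [[0,0,-0.01,0,0,0,0],[0,0,-0.02,0,0,0,0],[0,0,-0.02,0,0,0,0],[0,0,-0.02,0,0,0,0]],
])

```text
time_s: 23.08
position: [0.6056, -0.2225, 0.1709]
tcp_rot: [0.921, 0.379, 0.081, -0.036]
wrist_force: [-6.8, 1.7, 14.0]
grip_width: -0.005
finger_force: 7.1
```

The cap has bottomed out: 14 N with no further travel. I'll lift off.

carry_out([
  [[0,0,0.05,0,0,0,0],[0,0,0.12,0,0,0,0],[0,0,0.35,0,0,0,0],[0,0,0.7,0,0,0,0],[0,0,1,0,0,0,0]],
])

```text
time_s: 23.5
position: [0.6045, -0.2217, 0.2682]
tcp_rot: [0.921, 0.379, 0.08, -0.037]
wrist_force: [1.3, -0.1, 0.4]
grip_width: 0.0
finger_force: 0.0
```

carry_out([
  [[-0.3,0,0.1,0,0,0,0],[-0.6,0,0.2,0,0,0,0],[-1,0,0.2,0,0,0,0],[-1,0,0.2,0,0,0,0],[-1,0,0.2,0,0,0,0]],
])

```text
time_s: 23.92
position: [0.5036, -0.2218, 0.2874]
tcp_rot: [0.922, 0.378, 0.08, -0.037]
wrist_force: [0.5, -0.2, 0.2]
grip_width: 0.002
finger_force: 0.0
```

```bash
python3 - <<'E'
from h import *
log()
s=manip.grab_frame("side"); s0=cv2.imread("pics/side0.png"); s9=cv2.imread("pics/s9.png")
for n,i in(("start",s0),("now",s)):
    b=cv2.inRange(cv2.cvtColor(i,40),(100,90,60),(125,255,255))[110:150,320:360]; ys,xs=np.nonzero(b); print(n,"cap rows",ys.min()+110,len(ys))
    g=cv2.inRange(cv2.cvtColor(i,40),(40,80,40),(85,255,255))[200:330,200:420]; ys,xs=np.nonzero(g); print("sleeve",xs.mean()+200,ys.mean()+200,xs.min()+200,xs.max()+200,len(xs))
    # sleeve bottom edge tilt and sides
    c,_=cv2.findContours(g,0,1); c=max(c,key=cv2.contourArea); print(cv2.fitEllipse(c))
E
```

```text
23.92 [-0.704 -0.062  1.791  0.178  1.407  0.059] [ 0.5036 -0.2218  0.2874] [ 0.922  0.378  0.08  -0.037] [ 0.5 -0.2  0.2] 0.002 0.0
start cap rows 124 123
sleeve 257.0749063670412 307.92883895131087 241 272 267
((56.67182922363281, 99.24339294433594), (28.565549850463867, 30.928359985351562), 60.20226287841797)
now cap rows 124 123
sleeve 343.5657894736842 283.1359649122807 330 358 228
((143.92404174804688, 77.65296173095703), (22.14655113220215, 26.82200050354004), 95.7684097290039)
```

```bash
python3 -c "
from cell import manip
print(manip.job_done())"
```

```text
the job is handed in; nothing more can be done
None
```

I handed the job in at about 24 s of the 72 s, and no verdict was returned. The balls were poured into the jar, the cup was released in the tray, and the nozzle cap was pressed to its stop and sprang back. I saw the cup empty and found image changes only inside the jar, but I didn't count the eight balls there, and the cup's upright stance was checked only roughly from the side camera.

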